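# Finish packing a divided gift tray

### The arm

A 7-joint arm with a two-finger parallel gripper is mounted at the origin on a cart in front of the work surface, level with it; the furniture and walls round the work are solid. World frame = base frame: x ahead of the robot, y to its left, z up, the work surface at z = 0. Lengths are in mm, angles in degrees, forces in N, time in s.
With the tool pointing down it reaches from about 400 to 850 mm from the base axis. Payload 4.5 kg.
Tool frame: the origin (TCP) lies midway between the tips of the shut fingers; the grasp point (between the pads) lies r.grip_depth behind it (r.grip_depth is the distance from the TCP to the grasp point, in mm); z points along the fingers, y is the line along which they close (so a half turn about z gives the same grasp; the last joint's range is limited). The gripper opens to 88 mm and grips with 3 to 60 N. Pads are 18 mm wide; open, the fingers measure 123 mm over their backs; the gripper's body (75 mm by 187 mm) begins 45 mm behind the grasp point.
Start: joints at [-67.792, 39.483, -11.15, 89.685, 9.013, 51.709, -12.324], TCP at [216.522, 586.32, 238.743] pointing down, gripper open.
Joint ranges: [-172.22, 172.22], [-26.19, 119.32], [-84.43, 86.54], [7.71, 146.69], [-57.33, 237.33], [2.42, 119.75], [-152.13, 152.13]. Speed limits (degrees/s): [147.25, 147.25, 180, 180, 180, 180, 180].

### API

Orientations are given as [roll, pitch, yaw] about the fixed x, y, z axes, in that order (R = Rz(yaw) Ry(pitch) Rx(roll)).
In Python, from station import r gives the robot as it stands.
- The arm moves only by the shell command python3 -m inch 'ROWS' [OPENING] [FORCE]. ROWS is text: rows parted by semicolons, each of 6 numbers parted by spaces: the shift along the tool's x, y, z in m, then the turn, a rotation vector about the tool's x, y, z in rad. A call has 1 to 20 rows; each row is the pose to reach, as a shift and turn from the pose commanded when the call began, along the tool's axes at that moment; what a row does not reach only later rows make up. A row lasts 1/10 s, in which the tool goes at most 50 mm and 8.59 degrees, less where a joint would pass 70% of its speed; a pose out of reach is approached as far as the arm can. A call with a gripper value outside its range is refused whole. OPENING is the closure, from 0 (fully open) to 1 (shut), set as the call begins (- or left out, the last holds). The fingers move at their own pace and stop on an object; FORCE is the grip in N (left out, the last holds). Time passes only in rows, so rows that repeat a pose let the fingers close. It gives the time, the measured TCP pose, the force, the opening and the grip force at its end, in the units of the state.
- r.sense(): the state, without advancing time (a new reading comes with each control period).
- r.camera(name): name is "scene" or "top"; returns a dict with "img" (400x640x3 uint8, red, green, blue), "fovy" (degrees; the focal length in pixels is half the picture's height over the tangent of half this angle, whatever the lens; pixels are square), "cx", "cy" (the principal point, pixels), "R" (3x3) and "t" (3): a world point X has camera coordinates R X + t. Camera axes: x right, y down, z forward; pixel columns grow to the right and rows downward; lengths in mm; the calibration is good to about 2 mm. A picture is of the moment at which its call begins. There is no depth.
- r.hand_in(): hands the job in; it is judged then, once.
The state is a dict: "t": time; "joints": joint angles; "qvel": joint speeds; "joint_torque": joint torques, N m; "ee_pos": TCP position; "ee_rot": TCP orientation; "force": force on the tool from outside, world axes, zero at the start; "moment": the same for the moment, N m; "gripper_width": finger opening in mm; "grasp_force": force on a finger pad.
Only numpy, scipy, OpenCV 4.12 (cv2) and the standard library are available. Lean on these libraries where they do the work, as an engineer would, in place of code of your own. Each camera call takes 0.05 s, during which the arm holds its last target. There are 200 camera calls.

### The job

Finish packing this customer's divided gift tray: the honey jar and the blue tin already stand in the two corner bays of the back row (the row away from the robot) and stay there. Stand the gold gift box in the back bay between them, the green gift box in the bay in front of the honey jar and the blue checked gift box in the bay in front of the blue tin, each centred with its long side along the row; lay the nougat bar along the row in the middle of the bay in front of the gold box, and set the green tin centred on top of the blue tin. Everything must sit flat and right way up in its place, and no box, tin or jar may be tipped over on the way.

Things in the scene. Friction and masses are not known exactly. Their poses are not given: they have to be found in the camera images.
- gift_tray: Wooden gift tray, red-lined, brass end handles, fixed; 185 mm (x) by 318 (y). Origin: centre of underside; x to its back row (away from robot, yaw up to 0.2), y left. Bay floor 5 mm up; outer walls 6 thick, 24 tall, dividers 5 thick, 20 tall. Bay centres: x +44.5 (back), -44.5 (front); y +107, 0, -107. Inside: corner bays 84 (x) x 92 (y), middle bays 84 x 112.
- honey_jar: Glass honey jar with a black lid, 58 mm diameter, 90 mm tall, loose, already standing in one of the tray's two back corner bays (left or right: it varies). Origin: centre of its underside, z up.
- blue_tin: Round blue and white sweet tin, 67 mm diameter, 45 mm tall, flat lid; loose, already standing in the tray's other back corner bay. The green tin goes on its lid. Origin: centre of its underside, z up.
- gold_box: Gold and brown gift carton with a red bow, upright on the counter beside the tray: 56 mm (its x) by 90 mm (its y), carton 60 mm tall, bow up to 85 mm (the bow is soft: it cannot be gripped and does not resist). Grasp across the short side, its x. Origin: within 2 mm of the centre of its underside, z up.
- blue_box: Blue and white checked gift carton with a dark blue bow, upright on the counter beside the tray: 61 mm (its x) by 81 mm (its y), carton 45 mm tall, bow up to 70 mm (the bow is soft: it cannot be gripped and does not resist). Grasp across the short side, its x. Origin: within 2 mm of the centre of its underside, z up.
- green_box: Green gift carton with a green bow, upright on the counter beside the tray: 51 mm (its x) by 78 mm (its y), carton 50 mm tall, bow up to 75 mm (the bow is soft: it cannot be gripped and does not resist). Grasp across the short side, its x. Origin: within 2 mm of the centre of its underside, z up.
- green_tin: Round dark green sweet tin, upright on the counter beside the tray: 57 mm diameter, 60 mm tall, flat lid; solid, grasp it across the diameter. Origin: centre of its underside, z up.
- nougat_bar: Single wrapped nougat bar (cream marbled wrapper) lying on the bare counter beside the tray, not one of those in the slatted stock trays: 28 mm (its x) by 100 mm (its y, the long way) by 20 mm tall; the firm part that the fingers meet is 26 x 88 x 19 mm. Grasp across the narrow sides. Origin: centre of its underside, z up.
Not all that is in view belongs to the job. Leave any orange or pink look-alike of the honey_jar alone.

How it is judged:
By the outcome, as a careful person would: the job done as asked, in the order asked, and still so for the second after the job is handed in, with the robot touching nothing.
It also fails if it takes over 120 s, if anything falls off the work surface, if the arm or the gripper's body presses on something with over 40 N, if the wrist force passes 120 N, or if a joint passes its speed limit or range.

## Working session

There is one attempt and no reset: what is moved stays moved. The work goes in short steps, Python scripts to look and compute and a shell command to move; the robot and the scene stay as the last step left them, time stands still between calls to the robot, and variables do not carry over. Pictures are saved under pics/ and viewed, at most 14 in all, crops included, and the job is handed in when it is done.

```bash
ls; mkdir -p pics
python3 - <<'E'
from station import r
import cv2,pickle
d={}
for n in("scene","top"):
    c=r.camera(n); d[n]=c
    cv2.imwrite(f"pics/{n}0.png",cv2.resize(c["img"][:,:,::-1],(800,500),interpolation=cv2.INTER_CUBIC))
    print(n,c["fovy"],c["cx"],c["cy"],c["R"],c["t"],[k for k in c])
pickle.dump(d,open("cams0.pkl","wb"))
s=r.sense(); print(s, r.grip_depth)
E
```

```text
pics
scene 48.11134407411737 320.65900526810515 198.81355742300428 [[ 0.8646793  -0.50226331  0.00782793]
 [-0.24614464 -0.4372356  -0.86500743]
 [ 0.43788414  0.74602721 -0.50169799]] [-461.99414285  144.57525888 1039.39007032] ['img', 'fovy', 'cx', 'cy', 'R', 't']
top 47.40520657644447 317.81194574617126 196.5200335746585 [[ 0.01815441 -0.99975563 -0.01261323]
 [-0.98408546 -0.01563669 -0.1770065 ]
 [ 0.17676602  0.01562595 -0.98412886]] [ -16.45198635  522.29375891 1340.26173883] ['img', 'fovy', 'cx', 'cy', 'R', 't']
{'t': 0.1, 'joints': array([-67.79293112,  39.52789698, -11.14516677,  89.73741426,
         9.01201162,  51.70975334, -12.32477664]), 'qvel': array([ 0.04964023, -0.10169606, -0.02897532, -0.08887864,  0.07451519,
       -0.10722263, -0.11335263]), 'joint_torque': array([-2.04041891e-03, -5.28499854e+01, -1.27147213e+00, -1.53837991e+01,
       -5.26512181e-02,  1.97176872e-03,  4.65643404e-05]), 'ee_pos': array([216.37812299, 585.75561111, 238.00243394]), 'ee_rot': array([-1.79906900e+02,  6.38059500e-03,  1.59732872e+02]), 'force': array([-0.61283244,  0.26807407,  0.26936843]), 'moment': array([0.01386607, 0.02997085, 0.0030305 ]), 'grasp_force': 0.0, 'gripper_width': 88.33483184267158} 18.700000000000003
```

View pics/scene0.png

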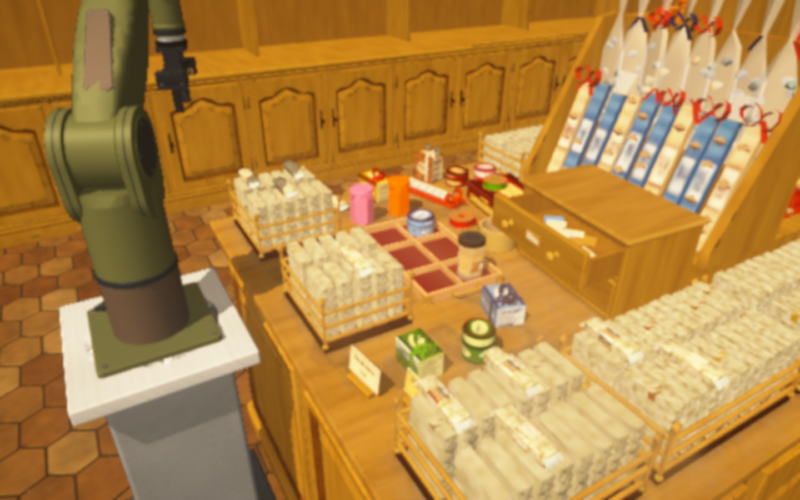

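View pics/top0.png

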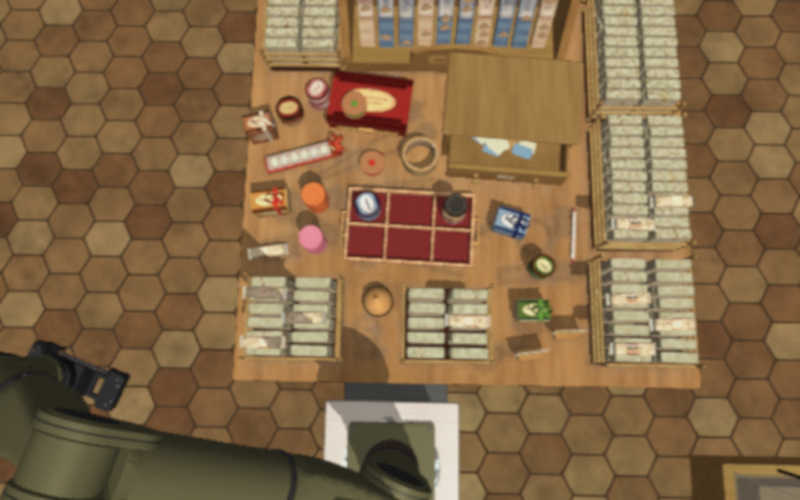

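The scene view shows the tray with the blue tin (420,222) and honey jar (470,255). The green box (420,352), green tin (478,340) and checked box (503,303) are on the near right. In the top view the tray is at (410,227), blue tin back-left (368,205) and honey jar back-right (455,207). The gold box candidates are (270,200) and (260,123), and the bare bar is at (268,250). I'll enlarge both sides.

Run:
```python
import cv2,pickle
d=pickle.load(open("cams0.pkl","rb"))
im=d["top"]["img"][:,:,::-1]
for n,(x,y) in dict(L=(185,75),R=(355,140)).items():
    cv2.imwrite(f"pics/top{n}.png",cv2.resize(im[y:y+135,x:x+180],None,fx=4.4,fy=4.4,interpolation=cv2.INTER_CUBIC))
```

```text
(no output)
```

View pics/topL.png

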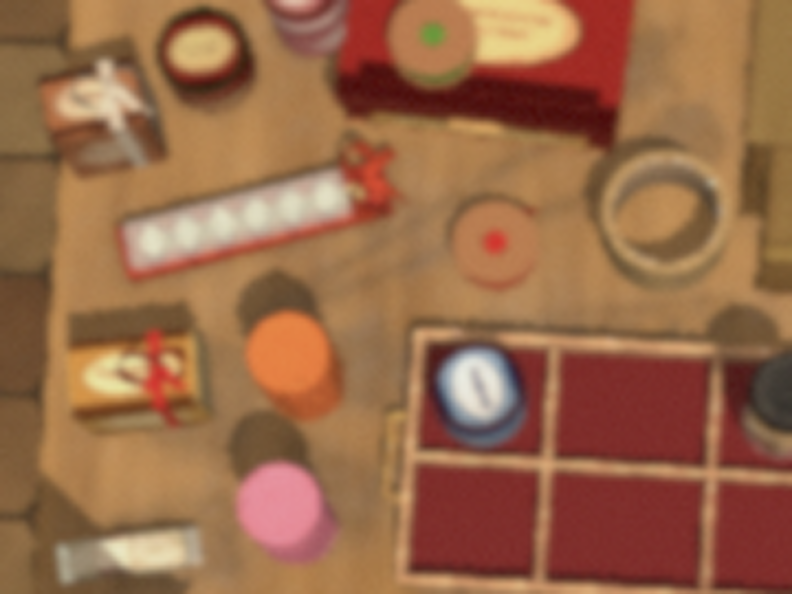

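View pics/topR.png

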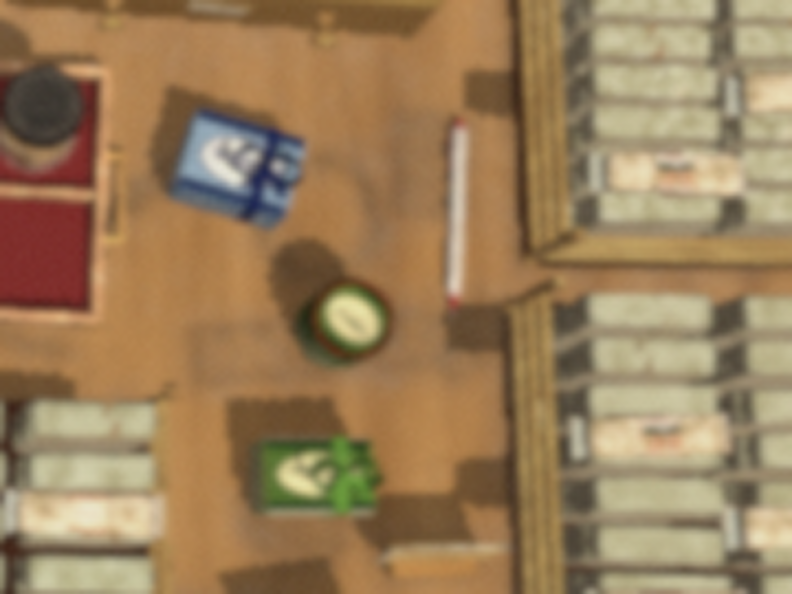

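The L crop shows the gold carton with red bow at (135,370). The one at (100,115) is brown with a white bow, so it's not the one meant. The bare nougat bar is at (130,552), the blue tin lid at (480,387), and the pink and orange decoys at (285,510) and (290,360). The R crop shows the checked box at (238,165), green tin lid at (350,320), green box at (315,475) and jar lid at (42,105).

```bash
cat > h.py <<'E'
import numpy as np,cv2,pickle
def K(c):
    f=200/np.tan(np.radians(c["fovy"]/2)); return np.array([[f,0,c["cx"]],[0,f,c["cy"]],[0,0,1]])
def proj(c,P):
    q=(np.atleast_2d(P)@np.array(c["R"]).T+c["t"])@K(c).T; return q[:,:2]/q[:,2:]
def back(c,uv,z):
    C=-c["R"].T@c["t"]; d=c["R"].T@np.linalg.inv(K(c))@np.array([*uv,1]); return (C+d*(z-C[2])/d[2])[:2]
def crop(n,u,v):
    x,y=dict(L=(185,75),R=(355,140))[n]; return (x+(u+.5)/4.4-.5,y+(v+.5)/4.4-.5)
def box(x,y,yaw,sx,sy,h,z0=0):
    a=np.radians(yaw);R=np.array([[np.cos(a),-np.sin(a)],[np.sin(a),np.cos(a)]])
    b=(np.array([[1,1],[1,-1],[-1,-1],[-1,1]])*[sx/2,sy/2])@R.T+[x,y]
    return np.vstack([np.c_[b,[z0]*4],np.c_[b,[z0+h]*4]])
def ring(x,y,r,z):
    t=np.linspace(0,6.283,40);return np.c_[x+r*np.cos(t),y+r*np.sin(t),0*t+z]
E
python3 - <<'E'
from h import *
d=pickle.load(open("cams0.pkl","rb"));c=d["top"]
for k in d: print(k,(-d[k]["R"].T@d[k]["t"]).round())
def pr(n,cr,pts,z):
    P=np.array([back(c,crop(cr if len(p)==2 else p[2],*p[:2]),z) for p in pts]);print(n,P.round().tolist(),P.mean(0).round(1));return P
T=pr("tray",0,[(415,330,"L"),(403,583,"L"),(95,320,"R"),(108,68,"R")],24)
for a,b in((0,3),(1,2),(1,0),(2,3)): v=T[b]-T[a];print(np.linalg.norm(v).round(1),np.degrees(np.arctan2(v[1],v[0])).round(1))
pr("bluetin","L",[(482,385)],45);pr("jar","R",[(42,105)],90);pr("gtin","R",[(350,320)],60)
pr("blue","R",[(203,108),(303,137),(270,222),(172,193)],45)
pr("green","R",[(262,440),(372,440),(374,508),(260,508)],50)
pr("gold","L",[(68,352),(193,340),(203,395),(80,412)],60)
pr("nougat","L",[(58,545),(198,525),(200,565),(64,583)],20)
E
```

```text
scene [ -20. -944.  650.]
top [ 277.  -29. 1411.]
tray [[675.0, 118.0], [491.0, 121.0], [480.0, -187.0], [662.0, -197.0]] [577.  -36.5]
315.9 -92.4
308.1 -92.1
183.7 -0.7
182.1 -3.2
bluetin [[630.0, 68.0]] [629.7  67.5]
jar [[617.0, -145.0]] [ 617.  -144.6]
gtin [[478.0, -356.0]] [ 477.6 -356. ]
blue [[628.0, -261.0], [608.0, -330.0], [547.0, -306.0], [567.0, -239.0]] [ 587.7 -284.1]
green [[396.0, -297.0], [397.0, -371.0], [352.0, -371.0], [350.0, -295.0]] [ 373.9 -333.4]
gold [[645.0, 357.0], [655.0, 270.0], [616.0, 260.0], [602.0, 346.0]] [629.6 308. ]
nougat [[515.0, 366.0], [531.0, 268.0], [502.0, 265.0], [488.0, 360.0]] [509.2 314.7]
```

```bash
cat > ov.py <<'E'
from h import *
def draw(c,region,s,items,out):
    x0,y0,w,h=region
    im=cv2.resize(np.ascontiguousarray(c["img"][y0:y0+h,x0:x0+w,::-1]),None,fx=s,fy=s,interpolation=cv2.INTER_CUBIC)
    f=lambda P:np.round((proj(c,P)-[x0,y0]+.5)*s-.5).astype(int)
    for it in items:
        if len(it)==8:
            p=f(it);L=[(4,5),(5,6),(6,7),(7,4),(0,4),(1,5),(2,6),(3,7),(0,1),(1,2),(2,3),(3,0)]
            for a,b in L: cv2.line(im,tuple(map(int,p[a])),tuple(map(int,p[b])),(255,255,0),1)
        else: cv2.polylines(im,[f(it)],True,(255,255,0),1)
    return im
E
python3 - <<'E'
from ov import *
d=pickle.load(open("cams0.pkl","rb"))
it=[box(577,-36.5,-2.2,185,318,24),box(587.7,-284.1,16,61,81,45),box(373.9,-333.4,0,51,78,50),box(629,308,7,56,90,60),box(509,314.7,8,28,100,20)]
for x,y,r,h in((629.7,67.5,33.5,45),(617,-144.6,29,90),(477.6,-356,28.5,60)): it+=[ring(x,y,r,0),ring(x,y,r,h)]
t=d["top"];s=d["scene"]
A=draw(t,(185,120,100,95),4,it,0);B=draw(t,(385,150,100,130),4,it,0)
im=np.zeros((600,800,3),np.uint8);im[:A.shape[0],:400]=A;im[:520,400:]=B
cv2.imwrite("pics/ov1.png",im)
A=draw(s,(260,130,160,85),5,it,0);cv2.imwrite("pics/ov2.png",A)
A=draw(s,(290,185,150,125),4.8,it,0);cv2.imwrite("pics/ov3.png",A)
E
```

```text
(no output)
```

View pics/ov1.png

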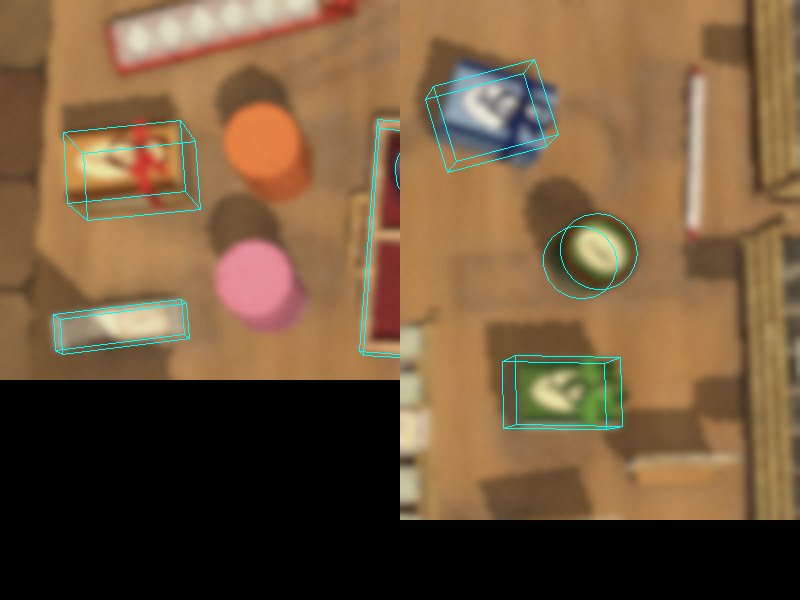

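View pics/ov3.png

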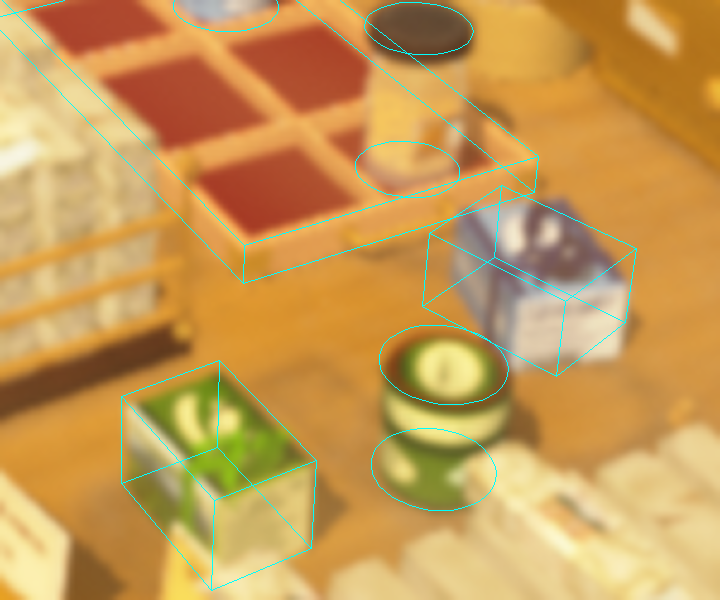

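The overlays fit the green box, tin and nougat closely. The checked box's yaw sign was wrong (it's about -16), and the gold box needs refining.

Run:
```python
from ov import *
d=pickle.load(open("cams0.pkl","rb"))
it=[box(577,-36.5,-2.2,185,318,24),box(586,-284,-16,61,81,45),box(373,-331.5,0,51,78,50),box(630,308,4,56,90,60),box(509,314.7,8,28,100,20)]
for x,y,r,h in((627,67.5,33.5,45),(617,-144.6,29,90),(479,-355,28.5,60)): it+=[ring(x,y,r,0),ring(x,y,r,h)]
t=d["top"];s=d["scene"]
A=draw(t,(190,140,56,75),7,[],0)[:,:400];B=draw(s,(275,125,66,50),6,it,0)[:,:400];C=draw(t,(190,140,56,75),7,it,0)[:,:400]
D=draw(t,(385,155,66,50),6,it,0);E=draw(s,(355,205,66,55),6,it,0)
im=np.zeros((600,800,3),np.uint8);im[:300,:400]=cv2.resize(B,(400,300));im[:525,400:792]=C[:525]
im[300:600,:396]=D[:300,:400]
cv2.imwrite("pics/ov4.png",im)
```

```text
(no output)
```

View pics/ov4.png

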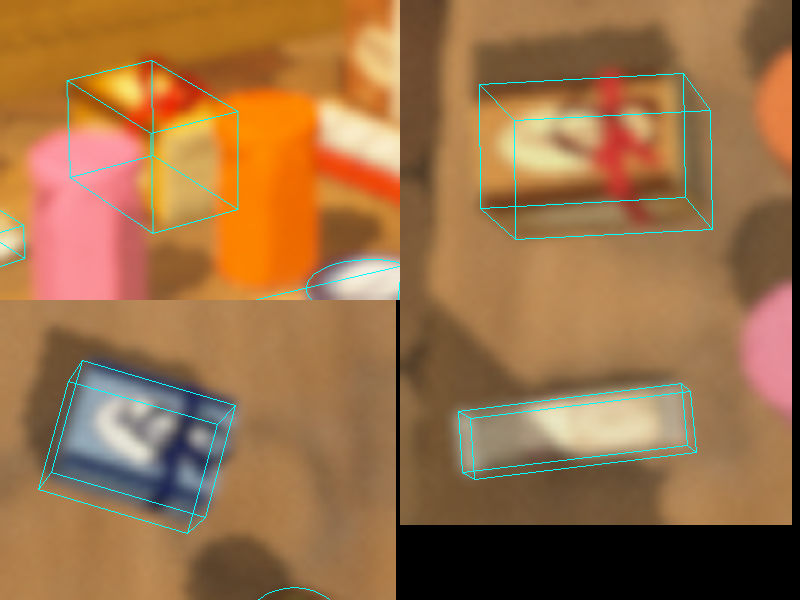

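The checked and gold overlays sit about 4 mm too near the robot, so I shift them: gold (633,310) yaw 4, blue (588,-284) yaw -16. Next is a helper that works out shifts in the tool axes.

```bash
cat > g.py <<'E'
import sys,numpy as np
from scipy.spatial.transform import Rotation as Ro
from station import r
s=r.sense();R=Ro.from_euler("xyz",s["ee_rot"],degrees=True)
a=np.array(sys.argv[1:],float).reshape(-1,4)
print("pos",s["ee_pos"].round(1),"rot",s["ee_rot"].round(1),"w",round(s["gripper_width"],1),"F",s["force"].round(1),"t",round(s["t"],1),"j",s["joints"].round(0))
for x,y,z,b in a:  # TCP target and box yaw (fingers close along box x)
    d=R.inv().apply(np.array([x,y,z])-s["ee_pos"])/1000
    v=(R.inv()*Ro.from_euler("xyz",[180,0,90+b],degrees=True)).as_rotvec()
    print(*d.round(4),*v.round(4))
E
python3 g.py 633 310 150 4 633 310 30 4
python3 - <<'E'
from h import *
c=pickle.load(open("cams0.pkl","rb"))["top"]
for z in(0,50,80): print(z,back(c,(290*.8,276*.8),z).round(),back(c,(485*.8,286*.8),z).round(),"pink",back(c,crop("L",282,508),90).round(),"or",back(c,crop("L",290,352),90).round())
E
```

```text
pos [216.4 585.8 238. ] rot [-179.9    0.   159.7] w 88.3 F [-0.6  0.3  0.3] t 0.1 j [-68.  40. -11.  90.   9.  52. -12.]
-0.4863 -0.1142 0.0882 -0.0014 0.001 1.1473
-0.4863 -0.114 0.2082 -0.0014 0.001 1.1473
0 [449. 260.] [ 433. -226.] pink [531. 197.] or [639. 196.]
50 [443. 250.] [ 427. -219.] pink [531. 197.] or [639. 196.]
80 [440. 244.] [ 424. -215.] pink [531. 197.] or [639. 196.]
```

```bash
python3 -m inch '-0.4863 -0.1142 0.0882 0 0 1.147;-0.4863 -0.1142 0.0882 0 0 1.147;-0.4863 -0.1142 0.0882 0 0 1.147;-0.4863 -0.1142 0.0882 0 0 1.147;-0.4863 -0.1142 0.0882 0 0 1.147;-0.4863 -0.1142 0.0882 0 0 1.147;-0.4863 -0.1142 0.0882 0 0 1.147;-0.4863 -0.1142 0.0882 0 0 1.147;-0.4863 -0.1142 0.0882 0 0 1.147;-0.4863 -0.1142 0.0882 0 0 1.147;-0.4863 -0.1142 0.0882 0 0 1.147;-0.4863 -0.1142 0.0882 0 0 1.147;-0.4863 -0.1142 0.0882 0 0 1.147;-0.4863 -0.1142 0.0882 0 0 1.147;-0.4863 -0.1142 0.0882 0 0 1.147;-0.4863 -0.1142 0.0882 0 0 1.147;-0.4863 -0.1142 0.0882 0 0 1.147' 0 30
python3 g.py 633 310 30 4
python3 - <<'E'
from station import r
import sys;sys.path.insert(0,'.')
from ov import *
t=r.camera("top");s=r.camera("scene");pickle.dump(dict(top=t,scene=s),open("c1.pkl","wb"))
it=[box(633,310,4,56,90,60)]
A=draw(t,(180,130,66,50),6,it,0)[:300,:396];B=draw(s,(260,90,90,90),6.6,it,0)[:,:400]
im=np.zeros((600,800,3),np.uint8);im[:300,:396]=A;im[:594,400:800]=B[:594]
cv2.imwrite("pics/a1.png",im)
E
```

```text
t: 1.8
ee_pos: [632.7, 311.4, 150.8]
ee_rot: [180.0, -0.0, 94.1]
force: [0.1, 0.2, 0.0]
gripper_width: 87.7
grasp_force: 0.0
pos [632.7 311.4 150.8] rot [180.   -0.   94.1] w 87.7 F [0.1 0.2 0. ] t 1.8 j [-32.  51.   4.  79.  -4.  50. -23.]
-0.0014 0.0001 0.1208 0.0001 -0.0002 0.0012
```

View pics/a1.png

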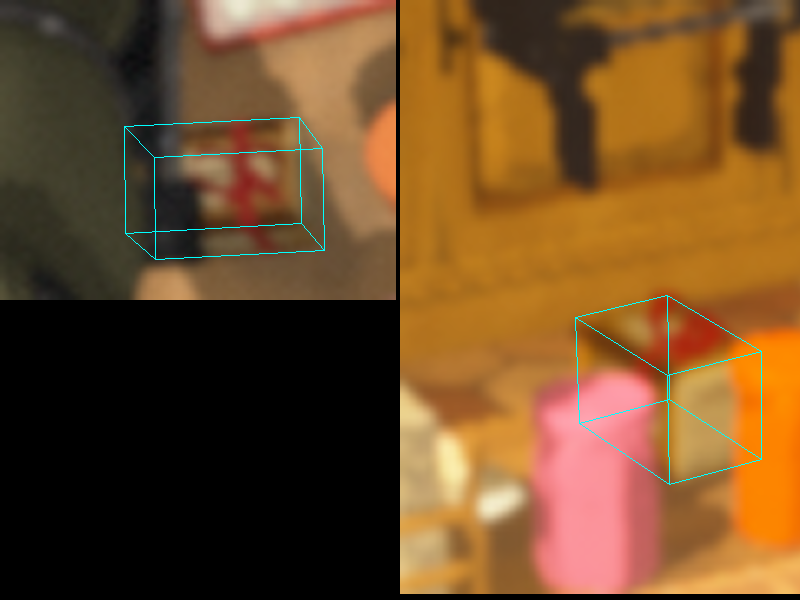

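Top panel: the gold box matches the wireframe to within about 3 mm (bow at (240,180)). Scene panel: the fingers are above and clear of the box. I descend and grip.

```bash
python3 -m inch '-0.0014 0 0.04 0 0 0;-0.0014 0 0.08 0 0 0;-0.0014 0 0.105 0 0 0;-0.0014 0 0.1208 0 0 0;-0.0014 0 0.1208 0 0 0;-0.0014 0 0.1208 0 0 0' 0 30
python3 -m inch '0 0 0 0 0 0;0 0 0 0 0 0;0 0 0 0 0 0;0 0 0 0 0 0;0 0 0 0 0 0;0 0 0 0 0 0;0 0 0 0 0 0;0 0 0 0 0 0' 1 30
python3 g.py
```

```text
t: 2.5
ee_pos: [634.1, 309.6, 30.7]
ee_rot: [179.9, -0.0, 94.0]
force: [0.4, 0.2, 0.0]
gripper_width: 87.9
grasp_force: 0.0
t: 3.3
ee_pos: [633.0, 309.5, 30.3]
ee_rot: [-180.0, -0.0, 94.0]
force: [-2.3, -0.4, 5.7]
gripper_width: 54.9
grasp_force: 29.6
pos [633.  309.5  30.3] rot [-180.   -0.   94.] w 54.9 F [-2.3 -0.4  5.7] t 3.3 j [-31.  60.   3.  81.  -4.  38. -22.]
```

```bash
python3 -m inch '0 0 -0.02 0 0 0;0 0 -0.05 0 0 0;0 0 -0.08 0 0 0;0 0 -0.11 0 0 0;0 0 -0.13 0 0 0;0 0 -0.14 0 0 0;0 0 -0.14 0 0 0' - 35
python3 g.py 621.5 -38.3 172 -2.3
```

```text
t: 4.0
ee_pos: [634.3, 309.6, 171.7]
ee_rot: [179.8, -0.1, 94.0]
force: [0.1, 0.9, -1.2]
gripper_width: 55.1
grasp_force: 34.5
pos [634.3 309.6 171.7] rot [ 1.798e+02 -1.000e-01  9.400e+01] w 55.1 F [ 0.1  0.9 -1.2] t 4.0 j [-32.  50.   4.  78.  -4.  52. -23.]
-0.3462 -0.037 -0.0009 0.0032 -0.0015 0.1099
```

```bash
python3 -m inch '-0.02 -0.002 0 0 0 0.01;-0.05 -0.005 0 0 0 0.02;-0.085 -0.009 0 0 0 0.03;-0.12 -0.013 0 0 0 0.04;-0.155 -0.017 0 0 0 0.05;-0.19 -0.02 0 0 0 0.06;-0.225 -0.024 0 0 0 0.07;-0.26 -0.028 0 0 0 0.08;-0.295 -0.032 0 0 0 0.09;-0.325 -0.035 0 0 0 0.1;-0.34 -0.0365 0 0 0 0.11;-0.346 -0.037 0 0 0 0.11;-0.346 -0.037 0 0 0 0.11;-0.346 -0.037 0 0 0 0.11'
python3 g.py 621.5 -38.3 50 -2.3
```

```text
t: 5.4
ee_pos: [620.7, -35.8, 169.4]
ee_rot: [-180.0, -0.1, 87.9]
force: [0.3, 0.9, -1.3]
gripper_width: 55.1
grasp_force: 34.5
pos [620.7 -35.8 169.4] rot [-1.80e+02 -1.00e-01  8.79e+01] w 55.1 F [ 0.3  0.9 -1.3] t 5.4 j [-2. 44.  2. 94. -2. 42. -1.]
-0.0027 0.001 0.1194 -0.0003 -0.002 0.003
```

```bash
python3 -m inch '0 0 0.03 0 0 0;0 0.001 0.06 0 0 0;0 0.001 0.085 0 0 0;0 0.001 0.105 0 0 0;0 0.001 0.1194 0 0 0;0 0.001 0.1194 0 0 0;0 0.001 0.1194 0 0 0'
python3 g.py 621.5 -38.3 36 -2.3
python3 - <<'E'
from station import r
import sys;sys.path.insert(0,'.')
from ov import *
t=r.camera("top");s=r.camera("scene");pickle.dump(dict(top=t,scene=s),open("c2.pkl","wb"))
it=[box(577,-36.5,-2.3,185,318,24),box(621.5,-38.3,-2.3,84,112,15,5)]
A=draw(t,(265,140,130,75),6,it,0);B=draw(s,(280,160,130,80),6,it,0)[:480]
cv2.imwrite("pics/a2.png",cv2.resize(np.vstack([A,B]),(500,595)))
E
```

```text
t: 6.1
ee_pos: [622.0, -37.6, 50.7]
ee_rot: [180.0, -0.0, 87.8]
force: [0.9, 0.2, -0.8]
gripper_width: 55.3
grasp_force: 34.5
pos [622.  -37.6  50.7] rot [180.   -0.   87.8] w 55.3 F [ 0.9  0.2 -0.8] t 6.1 j [-1. 54.  1. 97. -2. 29. -1.]
-0.0008 -0.0005 0.0147 0.0007 -0.0005 0.0012
```

View pics/a2.png

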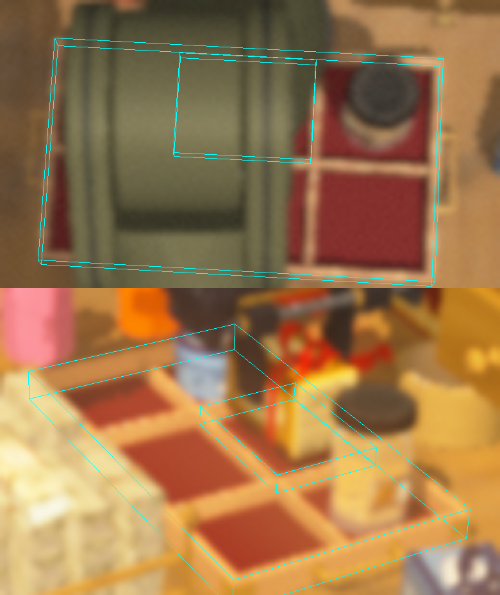

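The tray wireframe lies on the real rim in both views (top-view corners (442,60) and (435,280)). The gold box hangs over the back middle bay, so I lower it and release.

```bash
python3 -m inch '-0.0008 -0.0005 0.007 0 0 0;-0.0008 -0.0005 0.012 0 0 0;-0.0008 -0.0005 0.015 0 0 0;-0.0008 -0.0005 0.0155 0 0 0;-0.0008 -0.0005 0.0155 0 0 0'
python3 -m inch '0 0 0 0 0 0;0 0 0 0 0 0;0 0 0 0 0 0;0 0 0 0 0 0;0 0 0 0 0 0' 0.15
python3 g.py 621.5 -38.3 190 0
```

```text
t: 6.7
ee_pos: [620.8, -39.3, 35.2]
ee_rot: [-180.0, -0.0, 87.7]
force: [-1.1, 0.0, 4.2]
gripper_width: 55.2
grasp_force: 34.5
t: 7.2
ee_pos: [621.0, -39.2, 34.7]
ee_rot: [-180.0, -0.0, 87.7]
force: [0.1, 0.0, 0.8]
gripper_width: 75.1
grasp_force: 0.0
pos [621.  -39.2  34.7] rot [-180.    -0.    87.7] w 75.1 F [0.1 0.  0.8] t 7.2 j [-1. 55.  1. 98. -2. 27. -1.]
0.0009 0.0004 -0.1553 -0.0 -0.0001 -0.0399
```

```bash
python3 -m inch '0 0 -0.02 0 0 0;0 0 -0.07 0 0 0;0 0 -0.12 0 0 0;0 0 -0.155 0 0 0;0 0 -0.155 0 0 0' 0
python3 g.py 373 -331.5 160 0
```

```text
t: 7.7
ee_pos: [624.6, -39.6, 195.4]
ee_rot: [179.4, -0.0, 87.7]
force: [0.4, -0.2, -0.3]
gripper_width: 87.7
grasp_force: 0.0
pos [624.6 -39.6 195.4] rot [179.4  -0.   87.7] w 87.7 F [ 0.4 -0.2 -0.3] t 7.7 j [-2. 42.  2. 93. -2. 44. -1.]
-0.3018 -0.24 0.0327 0.011 0.0 -0.0404
```

```bash
python3 -m inch '-0.3018 -0.2365 0.029 0 0 -0.04;-0.3018 -0.2365 0.029 0 0 -0.04;-0.3018 -0.2365 0.029 0 0 -0.04;-0.3018 -0.2365 0.029 0 0 -0.04;-0.3018 -0.2365 0.029 0 0 -0.04;-0.3018 -0.2365 0.029 0 0 -0.04;-0.3018 -0.2365 0.029 0 0 -0.04;-0.3018 -0.2365 0.029 0 0 -0.04;-0.3018 -0.2365 0.029 0 0 -0.04;-0.3018 -0.2365 0.029 0 0 -0.04;-0.3018 -0.2365 0.029 0 0 -0.04;-0.3018 -0.2365 0.029 0 0 -0.04'
python3 g.py 373 -331.5 30 0
python3 - <<'E'
from station import r
import sys;sys.path.insert(0,'.')
from ov import *
t=r.camera("top");s=r.camera("scene");pickle.dump(dict(top=t,scene=s),open("c3.pkl","wb"))
it=[box(577,-36.5,-2.3,185,318,24),box(621.3,-39,-2.3,56,90,60,5),box(588,-284,-16,61,81,45),box(373,-331.5,0,51,78,50),ring(479,-355,28.5,0),ring(479,-355,28.5,60)]
A=draw(t,(265,140,200,118),4,it,0);B=draw(s,(280,160,200,150),4,it,0)
im=np.zeros((596,800,3),np.uint8);im[:236]=cv2.resize(A,(400,236)).repeat(2,1)[:,:800] if 0 else 0
cv2.imwrite("pics/a3.png",A);cv2.imwrite("pics/a4.png",B)
E
```

```text
t: 8.9
ee_pos: [373.9, -329.9, 160.6]
ee_rot: [180.0, -0.1, 90.2]
force: [-0.1, 0.2, 0.2]
gripper_width: 88.1
grasp_force: 0.0
pos [ 373.9 -329.9  160.6] rot [ 1.80e+02 -1.00e-01  9.02e+01] w 88.1 F [-0.1  0.2  0.2] t 8.9 j [ 38.  37.  -4. 116.   5.  27.  32.]
-0.0017 -0.001 0.1306 0.0006 -0.0009 0.0032
```

View pics/a4.png

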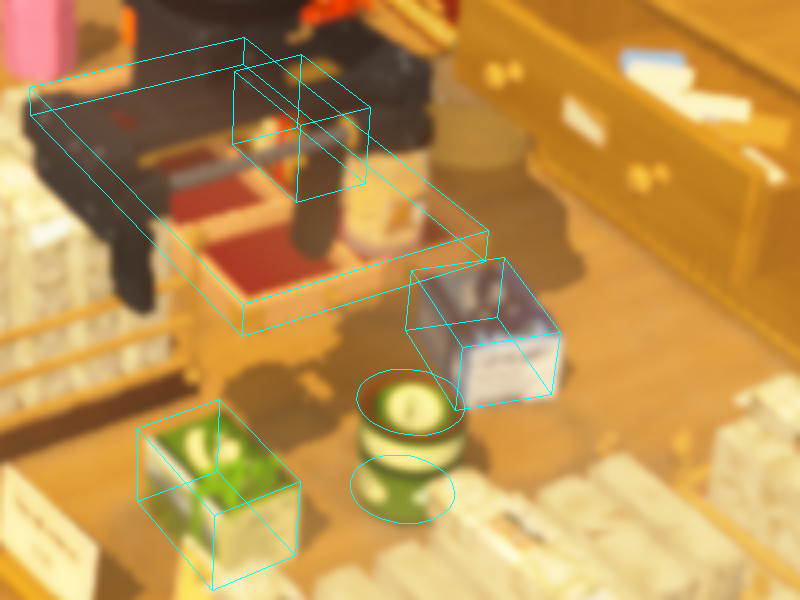

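Run:
```python
from h import *
d=pickle.load(open("cams0.pkl","rb"));c=d["top"]
for z in(0,40): print(z,[back(c,(u*.8,v*.8),z).round() for u,v in((512,357),(548,348),(548,343),(512,350))])
c=d["scene"]
P=[(347,372),(363,397),(378,392),(378,365),(348,347)]
for z in (0,40):print(z,[back(c,(u*.8,v*.8),z).round() for u,v in P])
im=d["top"]["img"][260:300,400:480,::-1]; cv2.imwrite("pics/card.png",cv2.resize(im,None,fx=8,fy=8,interpolation=cv2.INTER_CUBIC))
```

```text
0 [array([ 261., -290.]), array([ 284., -378.]), array([ 296., -378.]), array([ 277., -290.])]
40 [array([ 261., -283.]), array([ 284., -368.]), array([ 295., -368.]), array([ 277., -283.])]
0 [array([ 262., -290.]), array([ 259., -354.]), array([ 285., -356.]), array([ 315., -300.]), array([ 291., -233.])]
40 [array([ 244., -330.]), array([ 242., -390.]), array([ 266., -392.]), array([ 294., -340.]), array([ 272., -276.])]
```

View pics/card.png

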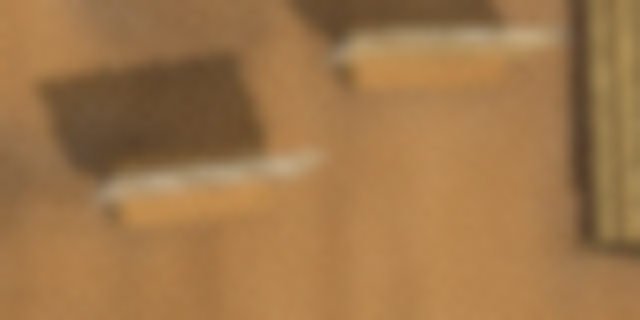

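The card behind the green box ends at x≈297, and the fingers reach only to x≈312, so they clear it. I descend on the green box.

```bash
python3 -m inch '0 0.001 0.04 0 0 0;0 0.001 0.08 0 0 0;0 0.001 0.11 0 0 0;0 0.001 0.1296 0 0 0;0 0.001 0.1296 0 0 0;0 0.001 0.1296 0 0 0' 0 30
python3 -m inch '0 0 0 0 0 0;0 0 0 0 0 0;0 0 0 0 0 0;0 0 0 0 0 0;0 0 0 0 0 0;0 0 0 0 0 0;0 0 0 0 0 0;0 0 0 0 0 0' 1 30
python3 g.py 373 -331.5 180 0
```

```text
t: 9.6
ee_pos: [374.0, -331.0, 31.4]
ee_rot: [-180.0, -0.0, 90.1]
force: [0.2, -0.2, 0.9]
gripper_width: 88.2
grasp_force: 0.0
t: 10.4
ee_pos: [373.5, -331.4, 31.5]
ee_rot: [-180.0, 0.0, 90.0]
force: [-1.0, 0.4, 6.2]
gripper_width: 49.9
grasp_force: 30.0
pos [ 373.5 -331.4   31.5] rot [-180.    0.   90.] w 49.9 F [-1.   0.4  6.2] t 10.4 j [ 37.  51.  -1. 119.   6.  10.  30.]
-0.0001 -0.0005 -0.1485 -0.0 0.0001 -0.0001
```

```bash
python3 -m inch '0 0 -0.02 0 0 0;0 0 -0.05 0 0 0;0 0 -0.08 0 0 0;0 0 -0.11 0 0 0;0 0 -0.135 0 0 0;0 0 -0.1485 0 0 0;0 0 -0.1485 0 0 0;0 0 -0.1485 0 0 0'
python3 g.py 528.2 -141.6 180 -2.3
```

```text
t: 11.2
ee_pos: [373.3, -331.1, 179.2]
ee_rot: [-180.0, -0.0, 90.0]
force: [-0.3, 0.1, -2.8]
gripper_width: 49.9
grasp_force: 30.0
pos [ 373.3 -331.1  179.2] rot [-180.   -0.   90.] w 49.9 F [-0.3  0.1 -2.8] t 11.2 j [ 39.  36.  -4. 115.   4.  30.  32.]
0.1895 0.1549 -0.0008 -0.0005 -0.0005 0.0402
```

```bash
python3 -m inch '0.015 0.012 0 0 0 0.005;0.04 0.033 0 0 0 0.01;0.07 0.057 0 0 0 0.015;0.1 0.082 0 0 0 0.02;0.13 0.106 0 0 0 0.025;0.16 0.131 0 0 0 0.03;0.18 0.147 0 0 0 0.04;0.189 0.154 0 0 0 0.04;0.189 0.154 0 0 0 0.04;0.189 0.154 0 0 0 0.04;0.189 0.154 0 0 0 0.04'
python3 g.py 528.2 -141.6 37 -2.3
```

```text
t: 12.3
ee_pos: [526.1, -144.5, 179.4]
ee_rot: [-179.9, 0.1, 87.5]
force: [0.6, -0.8, -1.7]
gripper_width: 50.1
grasp_force: 30.0
pos [ 526.1 -144.5  179.4] rot [-1.799e+02  1.000e-01  8.750e+01] w 50.1 F [ 0.6 -0.8 -1.7] t 12.3 j [ 10.  38.   0. 107.  -0.  35.   8.]
0.0032 0.0023 0.1424 -0.0018 0.0011 -0.0029
```

```bash
python3 -m inch '0.0005 0.001 0.03 0 0 0;0.0005 0.001 0.07 0 0 0;0.0005 0.001 0.1 0 0 0;0.0005 0.001 0.12 0 0 0;0.0005 0.001 0.13 0 0 0;0.0005 0.001 0.136 0 0 0;0.0005 0.001 0.14 0 0 0;0.0005 0.001 0.143 0 0 0;0.0005 0.001 0.143 0 0 0'
python3 g.py 528.2 -141.6 36.5 -2.3
```

```text
t: 13.2
ee_pos: [529.0, -142.0, 37.1]
ee_rot: [180.0, 0.0, 87.7]
force: [-0.2, 0.3, -1.6]
gripper_width: 49.8
grasp_force: 30.0
pos [ 529.  -142.    37.1] rot [180.    0.   87.7] w 49.8 F [-0.2  0.3 -1.6] t 13.2 j [ 10.  52.   0. 111.  -0.  17.   8.]
0.0004 -0.0008 0.0006 0.0009 0.0001 0.0001
```

```bash
python3 -m inch '0 -0.0008 0.001 0 0 0;0 -0.0008 0.001 0 0 0;0 -0.0008 0.001 0 0 0'
python3 -m inch '0 0 0 0 0 0;0 0 0 0 0 0;0 0 0 0 0 0;0 0 0 0 0 0' 0.25
python3 -m inch '0 0 -0.02 0 0 0;0 0 -0.06 0 0 0;0 0 -0.1 0 0 0;0 0 -0.13 0 0 0;0 0 -0.13 0 0 0;0 0 -0.13 0 0 0'
python3 g.py 589 -284.5 150 -16
```

```text
t: 13.5
ee_pos: [528.6, -142.0, 36.5]
ee_rot: [179.9, 0.0, 87.7]
force: [0.3, 0.6, 6.1]
gripper_width: 49.9
grasp_force: 30.0
t: 13.9
ee_pos: [527.7, -141.8, 35.5]
ee_rot: [-180.0, -0.0, 87.7]
force: [-0.1, 0.2, 0.3]
gripper_width: 66.1
grasp_force: 0.0
t: 14.5
ee_pos: [527.9, -141.8, 165.9]
ee_rot: [180.0, -0.0, 87.7]
force: [-0.7, -0.4, -0.1]
gripper_width: 66.5
grasp_force: 0.0
pos [ 527.9 -141.8  165.9] rot [180.   -0.   87.7] w 66.5 F [-0.7 -0.4 -0.1] t 14.5 j [ 10.  39.   0. 108.  -0.  33.   8.]
-0.1401 0.0668 0.016 0.0008 -0.0001 0.2393
```

```bash
python3 -m inch '-0.1401 0.0668 0.016 0 0 0.24;-0.1401 0.0668 0.016 0 0 0.24;-0.1401 0.0668 0.016 0 0 0.24;-0.1401 0.0668 0.016 0 0 0.24;-0.1401 0.0668 0.016 0 0 0.24;-0.1401 0.0668 0.016 0 0 0.24;-0.1401 0.0668 0.016 0 0 0.24' 0
python3 g.py 589 -284.5 22.5 -16
python3 - <<'E'
from station import r
import sys;sys.path.insert(0,'.')
from ov import *
c=pickle.load(open("cams0.pkl","rb"))
for z in(0,50,100): print(z,back(c["top"],crop("R",250,30),z).round(),back(c["top"],crop("R",430,20),z).round(), "scene", back(c["scene"],(280+550/4,160+185/4),z).round())
t=r.camera("top");s=r.camera("scene");pickle.dump(dict(top=t,scene=s),open("c4.pkl","wb"))
it=[box(577,-36.5,-2.3,185,318,24),box(621.3,-39,-2.3,56,90,60,5),box(528,-141.6,-2.3,51,78,50,5),box(589,-284.5,-16,61,81,45)]
A=draw(t,(265,130,200,75),4,it,0);B=draw(s,(320,150,130,65),6,it,0)[:300]
im=np.zeros((600,800,3),np.uint8);im[:300,:800]=A;im[300:,:780]=B[:300]
cv2.imwrite("pics/a5.png",im)
E
```

```text
t: 15.2
ee_pos: [588.6, -281.8, 149.1]
ee_rot: [-179.9, -0.1, 74.1]
force: [0.1, -0.2, 0.6]
gripper_width: 88.0
grasp_force: 0.0
pos [ 588.6 -281.8  149.1] rot [-1.799e+02 -1.000e-01  7.410e+01] w 88.0 F [ 0.1 -0.2  0.6] t 15.2 j [20. 48.  3. 89. -3. 43.  9.]
-0.0027 0.0013 0.1266 -0.0021 -0.0018 0.0019
0 [ 699. -304.] [ 708. -434.] scene [ 764. -148.]
50 [ 684. -294.] [ 693. -420.] scene [ 704. -209.]
100 [ 669. -284.] [ 677. -406.] scene [ 644. -270.]
```

View pics/a5.png

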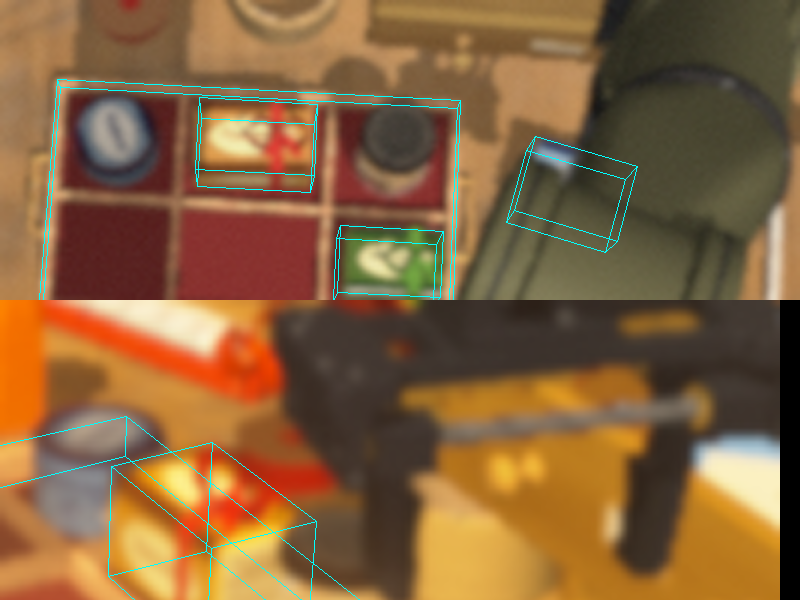

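Gold and green stand in their bays and match their models (gold at (258,135), green at (390,262)). Before descending on the checked box, I check clearance to the open drawer's knobs.

Run:
```python
from h import *
d=pickle.load(open("cams0.pkl","rb"));t,s=d["top"],d["scene"]
P=lambda c:K(c)@np.c_[c["R"],c["t"]]
for a,b in(((381,142),(405,178)),(crop("R",325,30),(441,204.5)),(crop("R",112,15),(405,178))):
    X=cv2.triangulatePoints(P(t),P(s),np.array(a,float).reshape(2,1),np.array(b,float).reshape(2,1));X=X[:3]/X[3]
    print(X.T.round(),proj(t,X.T)-a)
```

```text
[[ 670. -189.  133.]] [[-0.25243222  0.39887861]]
[[ 660. -327.  130.]] [[-0.10449924  0.15260272]]
[[ 669. -188.  132.]] [[ 0.10671458 -0.16864499]]
```

The knobs stick out to x≈655 at z≈130, so the gripper body would strike the drawer if I grasped the checked box where it stands. I'll first draw the box about 50 mm toward the robot, hooking behind it with the fingers tilted 30°, then grasp it.

```bash
cat > g2.py <<'E'
import sys,numpy as np
from scipy.spatial.transform import Rotation as Ro
from station import r
s=r.sense();R=Ro.from_euler("xyz",s["ee_rot"],degrees=True)
print("pos",s["ee_pos"].round(1),"rot",s["ee_rot"].round(1),"F",s["force"].round(1))
for x,y,z,yaw,p in np.array(sys.argv[1:],float).reshape(-1,5):
    d=R.inv().apply(np.array([x,y,z])-s["ee_pos"])/1000
    Q=Ro.from_euler("y",-p,degrees=True)*Ro.from_euler("xyz",[180,0,yaw],degrees=True)
    print(*d.round(4),*(R.inv()*Q).as_rotvec().round(4))
E
python3 g2.py 589 -282 190 0 0 589 -282 190 0 30
```

```text
pos [ 589.  -282.5  149.7] rot [-1.80e+02 -1.00e-01  7.41e+01] F [ 0.1 -0.3  0.3]
0.0006 -0.0001 -0.0403 -0.0014 -0.0004 1.293
0.0006 -0.0001 -0.0403 -0.3394 0.4475 1.2612
```

```bash
python3 -m inch '0 0 -0.04 0 0 0;0 0 -0.04 -0.339 0.447 1.261;0 0 -0.04 -0.339 0.447 1.261;0 0 -0.04 -0.339 0.447 1.261;0 0 -0.04 -0.339 0.447 1.261;0 0 -0.04 -0.339 0.447 1.261;0 0 -0.04 -0.339 0.447 1.261;0 0 -0.04 -0.339 0.447 1.261;0 0 -0.04 -0.339 0.447 1.261;0 0 -0.04 -0.339 0.447 1.261;0 0 -0.04 -0.339 0.447 1.261;0 0 -0.04 -0.339 0.447 1.261;0 0 -0.04 -0.339 0.447 1.261;0 0 -0.04 -0.339 0.447 1.261' 0.77
python3 g2.py 652 -280 190 0 30 652 -280 30 0 30 598 -280 30 0 30
```

```text
t: 16.7
ee_pos: [590.4, -285.4, 191.6]
ee_rot: [-179.9, -29.9, -0.2]
force: [-0.0, 0.5, -0.5]
gripper_width: 20.1
grasp_force: 0.0
pos [ 590.4 -285.4  191.6] rot [-179.9  -29.9   -0.2] F [-0.   0.5 -0.5]
0.0527 -0.0056 0.032 0.0008 0.0023 -0.0029
-0.027 -0.0055 0.1708 0.0008 0.0023 -0.0029
-0.0739 -0.0053 0.1439 0.0008 0.0023 -0.0029
```

```bash
python3 -m inch '0.03 -0.004 0.016 0 0 0;0.0527 -0.004 0.032 0 0 0;0.0527 -0.004 0.032 0 0 0;0.0527 -0.004 0.032 0 0 0'
python3 g2.py 652 -280 100 0 30 652 -280 28 0 30 596 -280 28 0 30
```

```text
t: 17.1
ee_pos: [652.0, -280.6, 189.5]
ee_rot: [-180.0, -29.8, -0.0]
force: [-0.2, 0.1, -0.2]
gripper_width: 20.4
grasp_force: 0.0
pos [ 652.  -280.6  189.5] rot [-180.   -29.8   -0. ] F [-0.2  0.1 -0.2]
-0.0446 -0.0006 0.0776 -0.0001 0.003 -0.0004
-0.0804 -0.0006 0.1401 -0.0001 0.003 -0.0004
-0.129 -0.0006 0.1122 -0.0001 0.003 -0.0004
```

```bash
python3 -m inch '-0.015 0 0.026 0 0 0;-0.03 0 0.052 0 0 0;-0.045 0 0.078 0 0 0;-0.06 0 0.104 0 0 0;-0.07 0 0.122 0 0 0;-0.0804 0 0.14 0 0 0;-0.0804 0 0.14 0 0 0;-0.0804 0 0.14 0 0 0'
python3 g2.py 597 -280 28 0 30
```

```text
t: 17.9
ee_pos: [663.9, -302.8, 40.6]
ee_rot: [-177.8, -26.1, -0.6]
force: [-12.8, -0.2, -4.9]
gripper_width: 20.2
grasp_force: 0.0
pos [ 663.9 -302.8   40.6] rot [-177.8  -26.1   -0.6] F [-12.8  -0.2  -4.9]
-0.0658 -0.0228 -0.0174 -0.0338 0.0675 -0.0102
```

Run:
```python
from station import r
import sys;sys.path.insert(0,'.')
from ov import *
x=r.sense();print(x["joints"].round(1),x["force"].round(1),x["ee_pos"].round(1))
t=r.camera("top");s=r.camera("scene")
it=[box(589,-284.5,-16,61,81,45)]
A=draw(t,(360,120,110,90),4,it,0)[:,:];B=draw(s,(330,110,135,150),4,it,0)
im=np.zeros((600,800+180,3),np.uint8);im[:360,:440]=A;im[:600,440:980]=B
cv2.imwrite("pics/a6.png",im[:,:800])
```

```text
[ 34.9  57.7 -14.5  99.7 -57.3   2.4  -3.8] [-12.8  -0.2  -4.9] [ 663.9 -302.8   40.6]
```

View pics/a6.png

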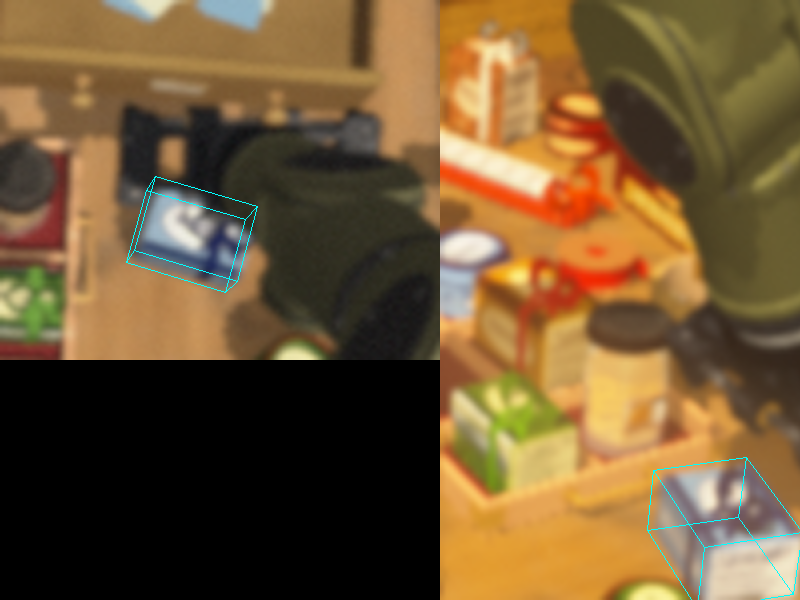

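Joints 5 and 6 hit their limits, because a 30° tilt is singular there. The box hasn't moved: it's at (195,232) in the top panel, on its wireframe. I back out and use less tilt.

```bash
python3 g2.py 652 -285 110 0 26 648 -280 190 0 25
```

```text
pos [ 664.  -302.7   40.9] rot [-177.8  -26.1   -0.6] F [-11.7  -1.2  -4.6]
0.0196 -0.0202 -0.0667 -0.0341 -0.0025 -0.0088
0.0512 -0.028 -0.14 -0.0341 -0.02 -0.0085
```

```bash
python3 -m inch '0.006 -0.003 -0.02 0 0 0;0.012 -0.01 -0.045 -0.02 0 0;0.0196 -0.02 -0.0667 -0.034 0 0;0.035 -0.025 -0.1 -0.034 -0.01 -0.008;0.0512 -0.028 -0.14 -0.034 -0.02 -0.008;0.0512 -0.028 -0.14 -0.034 -0.02 -0.008;0.0512 -0.028 -0.14 -0.034 -0.02 -0.008;0.0512 -0.028 -0.14 -0.034 -0.02 -0.008' 1
python3 g2.py 649 -280 190 0 25 649 -280 100 0 25 649 -280 30 0 25 ; python3 g.py
```

```text
t: 18.8
ee_pos: [653.5, -277.1, 193.3]
ee_rot: [179.9, -25.7, 0.4]
force: [-0.4, 0.6, -0.6]
gripper_width: 0.5
grasp_force: 0.0
pos [ 653.5 -277.1  193.3] rot [179.9 -25.7   0.4] F [-0.4  0.6 -0.6]
-0.0055 0.0029 0.001 -0.0022 -0.0115 0.0067
-0.0444 0.0028 0.0821 -0.0022 -0.0115 0.0067
-0.0747 0.0027 0.1452 -0.0022 -0.0115 0.0067
pos [ 653.5 -277.1  193.3] rot [179.9 -25.7   0.4] w 0.5 F [-0.4  0.6 -0.6] t 18.8 j [ 19.  42.   8. 102. -54.  20. -16.]
```

```bash
sed -i 's/Q=Ro.from_euler("y",-p,degrees=True)/az=np.arctan2(y,x);Q=Ro.from_rotvec(np.radians(p)*np.array([np.sin(az),-np.cos(az),0]))/' g2.py
python3 g2.py 644 -280 190 0 26
```

```text
pos [ 653.5 -277.1  193.3] rot [179.9 -25.7   0.4] F [-0.4  0.6 -0.6]
-0.01 0.0028 -0.0011 -0.1773 -0.0311 -0.0332
```

```bash
python3 -m inch '-0.01 0.003 -0.001 -0.09 -0.015 -0.017;-0.01 0.003 -0.001 -0.177 -0.031 -0.033;-0.01 0.003 -0.001 -0.177 -0.031 -0.033;-0.01 0.003 -0.001 -0.177 -0.031 -0.033;-0.01 0.003 -0.001 -0.177 -0.031 -0.033'
python3 g2.py 644 -280 100 0 26 644 -280 60 0 26 ; python3 g.py
```

```text
t: 19.3
ee_pos: [644.5, -282.4, 190.7]
ee_rot: [168.9, -23.8, 2.2]
force: [-0.5, 0.2, 0.2]
gripper_width: 0.4
grasp_force: 0.0
pos [ 644.5 -282.4  190.7] rot [168.9 -23.8   2.2] F [-0.5  0.2  0.2]
-0.037 -0.0182 0.0808 0.0015 -0.0014 -0.0015
-0.0531 -0.0253 0.1167 0.0015 -0.0014 -0.0015
pos [ 644.5 -282.4  190.7] rot [168.9 -23.8   2.2] w 0.4 F [-0.5  0.2  0.2] t 19.3 j [ 10.  42.  15. 106. -53.  10. -20.]
```

```bash
python3 g2.py 590 -280 220 0 0; python3 -m inch '-0.02 -0.006 -0.07 0.1 0.2 0;-0.034 -0.011 -0.06 0.18 0.415 0;-0.034 -0.011 -0.06 0.18 0.415 0;-0.034 -0.011 -0.06 0.18 0.415 0;-0.034 -0.011 -0.06 0.18 0.415 0;-0.034 -0.011 -0.06 0.18 0.415 0;-0.034 -0.011 -0.06 0.18 0.415 0'
python3 g2.py 644 -280 190 0 24 ; python3 g.py
```

```text
pos [ 644.5 -282.4  190.7] rot [168.9 -23.8   2.2] F [-0.5  0.2  0.2]
-0.0379 0.0049 -0.0488 0.1821 -0.4177 -0.0017
t: 20.0
ee_pos: [605.5, -307.4, 279.5]
ee_rot: [-178.8, -43.7, 5.4]
force: [0.4, -0.8, 0.4]
gripper_width: 0.2
grasp_force: 0.0
pos [ 605.5 -307.4  279.5] rot [-178.8  -43.7    5.4] F [ 0.4 -0.8  0.4]
-0.0322 -0.0218 0.0934 -0.2262 -0.3834 0.021
pos [ 605.5 -307.4  279.5] rot [-178.8  -43.7    5.4] w 0.2 F [ 0.4 -0.8  0.4] t 20.0 j [ 61.  40. -42. 112. -57.   2.   8.]
```

I sent that tilt with the wrong sign, so it leaned further. The tool is high and clear of everything; I compute the move back to vertical.

```bash
python3 g2.py 560 -280 280 66 0
```

```text
pos [ 605.5 -307.4  279.5] rot [-178.8  -43.7    5.4] F [ 0.4 -0.8  0.4]
-0.0306 -0.0321 -0.0292 0.3847 -0.6981 -0.9967
```

```bash
python3 -m inch '-0.031 -0.032 -0.029 0.385 -0.698 -0.997;-0.031 -0.032 -0.029 0.385 -0.698 -0.997;-0.031 -0.032 -0.029 0.385 -0.698 -0.997;-0.031 -0.032 -0.029 0.385 -0.698 -0.997;-0.031 -0.032 -0.029 0.385 -0.698 -0.997;-0.031 -0.032 -0.029 0.385 -0.698 -0.997;-0.031 -0.032 -0.029 0.385 -0.698 -0.997;-0.031 -0.032 -0.029 0.385 -0.698 -0.997;-0.031 -0.032 -0.029 0.385 -0.698 -0.997;-0.031 -0.032 -0.029 0.385 -0.698 -0.997;-0.031 -0.032 -0.029 0.385 -0.698 -0.997;-0.031 -0.032 -0.029 0.385 -0.698 -0.997;-0.031 -0.032 -0.029 0.385 -0.698 -0.997;-0.031 -0.032 -0.029 0.385 -0.698 -0.997;-0.031 -0.032 -0.029 0.385 -0.698 -0.997'
python3 g2.py 588 -284 200 -16 0; python3 g.py
```

```text
t: 21.5
ee_pos: [560.7, -277.4, 280.0]
ee_rot: [179.9, 0.0, 66.3]
force: [1.0, 0.3, -0.3]
gripper_width: 0.6
grasp_force: 0.0
pos [ 560.7 -277.4  280. ] rot [179.9   0.   66.3] F [ 1.   0.3 -0.3]
0.0049 0.0276 0.0801 0.0009 -0.0006 1.4368
pos [ 560.7 -277.4  280. ] rot [179.9   0.   66.3] w 0.6 F [ 1.   0.3 -0.3] t 21.5 j [19. 37.  5. 87. -4. 56.  2.]
```

```bash
python3 g2.py 588 -284 200 0 0 588 -284 60 0 0; python3 -m inch '0 0 0 0 0 1.15;0 0 0 0 0 1.15;0 0 0 0 0 1.15;0 0 0 0 0 1.15;0 0 0 0 0 1.15;0 0 0 0 0 1.15;0 0 0 0 0 1.15;0 0 0 0 0 1.15;0 0 0 0 0 1.15;0 0 0 0 0 1.15' 1
python3 g2.py 588 -284 60 0 0;python3 g.py
```

```text
pos [ 560.7 -277.4  280. ] rot [179.9   0.   66.3] F [ 1.   0.3 -0.3]
0.0049 0.0276 0.0801 0.0009 -0.0004 1.1576
0.0049 0.0275 0.2201 0.0009 -0.0004 1.1576
t: 22.5
ee_pos: [561.0, -276.9, 279.9]
ee_rot: [180.0, -0.0, 0.6]
force: [0.2, 0.4, 0.1]
gripper_width: 0.6
grasp_force: 0.0
pos [ 561.  -276.9  279.9] rot [180.   -0.    0.6] F [0.2 0.4 0.1]
0.0267 0.0073 0.2199 0.0005 -0.0006 0.0113
pos [ 561.  -276.9  279.9] rot [180.   -0.    0.6] w 0.6 F [0.2 0.4 0.1] t 22.5 j [  9.  39.  25.  88. -18.  57. -51.]
```

```bash
python3 -m inch '0.013 0.003 0.05 0 0 0.01;0.0267 0.0065 0.1 0 0 0.01;0.0267 0.0065 0.15 0 0 0.01;0.0267 0.0065 0.19 0 0 0.01;0.0267 0.0065 0.21 0 0 0.01;0.0267 0.0065 0.22 0 0 0.01;0.0267 0.0065 0.22 0 0 0.01;0.0267 0.0065 0.22 0 0 0.01'
python3 g.py
python3 -m inch '0 0 0.005 0 0 0;0 0 0.01 0 0 0;0 0 0.013 0 0 0;0 0 0.015 0 0 0;0 0 0.016 0 0 0;0 0 0.016 0 0 0;0 0 0.016 0 0 0'
```

```text
t: 23.3
ee_pos: [588.9, -283.9, 61.4]
ee_rot: [179.9, -0.2, -0.0]
force: [0.1, 0.4, 0.3]
gripper_width: 0.6
grasp_force: 0.0
pos [ 588.9 -283.9   61.4] rot [179.9  -0.2  -0. ] w 0.6 F [0.1 0.4 0.3] t 23.3 j [ 13.  56.  17.  92. -25.  35. -47.]
t: 24.0
ee_pos: [588.0, -283.1, 45.5]
ee_rot: [180.0, -0.1, -0.0]
force: [-2.3, 2.8, 10.6]
gripper_width: 0.3
grasp_force: 5.4
```

Contact is at z=45.5 with 10.6 N, which matches the 45 mm carton top. I drag it gently toward the robot.

```bash
python3 -m inch '0 0 0.001 0 0 0;-0.002 0 0.001 0 0 0;-0.005 0 0.001 0 0 0;-0.009 0 0.001 0 0 0;-0.013 0 0.001 0 0 0;-0.017 0 0.001 0 0 0;-0.021 0 0.001 0 0 0;-0.025 0 0.001 0 0 0;-0.029 0 0.001 0 0 0;-0.033 0 0.001 0 0 0;-0.037 0 0.001 0 0 0;-0.041 0 0.001 0 0 0;-0.045 0 0.001 0 0 0;-0.049 0 0.001 0 0 0;-0.052 0 0.001 0 0 0;-0.055 0 0.001 0 0 0;-0.055 0 0.001 0 0 0;-0.055 0 0.001 0 0 0'
python3 -m inch '0 0 -0.02 0 0 0;0 0 -0.05 0 0 0;-0.05 0 -0.09 0 0 0;-0.1 0 -0.14 0 0 0;-0.15 0 -0.14 0 0 0;-0.2 0 -0.14 0 0 0;-0.2 0 -0.14 0 0 0;-0.2 0 -0.14 0 0 0'
python3 - <<'E'
from station import r
import sys;sys.path.insert(0,'.')
from ov import *
t=r.camera("top");s=r.camera("scene");pickle.dump(dict(top=t,scene=s),open("c5.pkl","wb"))
it=[box(534,-284,-16,61,81,45),ring(480,-356,28.5,0),ring(480,-356,28.5,60)]
A=draw(t,(365,140,100,90),4,it,0);B=draw(s,(350,160,100,150),4,it,0)
im=np.zeros((600,800,3),np.uint8);im[:360,:400]=A;im[:600,400:800]=B
cv2.imwrite("pics/a7.png",im)
E
```

```text
t: 25.8
ee_pos: [538.5, -284.9, 45.7]
ee_rot: [179.7, -0.7, 0.0]
force: [5.4, -1.0, 9.4]
gripper_width: 0.9
grasp_force: 4.9
t: 26.6
ee_pos: [328.3, -282.8, 183.7]
ee_rot: [-180.0, 0.1, -0.4]
force: [0.7, -1.4, -0.1]
gripper_width: 0.1
grasp_force: 0.0
```

View pics/a7.png

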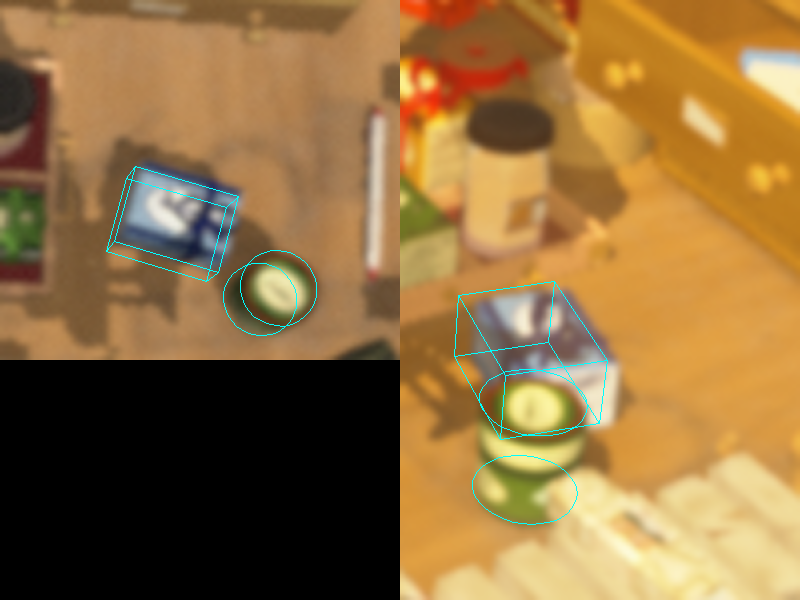

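The checked box slid about 50 mm and stayed upright. It's now at about (539,-286), yaw ≈ -16 (top panel centre (178,218)). The green tin is clear at (278,288). That was my last picture, so from here I work from numbers.

```bash
python3 g.py 539 -285.5 150 -16
```

```text
pos [ 333.3 -283.3  183.2] rot [ 1.799e+02 -1.000e-01 -1.000e-01] w 0.7 F [ 0.9 -0.3 -0.2] t 26.7 j [ 24.  33.  16. 125. -21.  24. -33.]
0.2057 0.0018 0.0336 0.0023 -0.0009 -1.2932
```

```bash
python3 -m inch '0.04 0 0 0 0 -0.13;0.09 0 0.01 0 0 -0.26;0.13 0 0.02 0 0 -0.39;0.17 0 0.03 0 0 -0.52;0.2057 0.002 0.0336 0 0 -0.65;0.2057 0.002 0.0336 0 0 -1.293;0.2057 0.002 0.0336 0 0 -1.293;0.2057 0.002 0.0336 0 0 -1.293;0.2057 0.002 0.0336 0 0 -1.293;0.2057 0.002 0.0336 0 0 -1.293;0.2057 0.002 0.0336 0 0 -1.293;0.2057 0.002 0.0336 0 0 -1.293;0.2057 0.002 0.0336 0 0 -1.293' 0 30
python3 g.py 539 -285.5 23 -16
```

```text
t: 28.0
ee_pos: [539.3, -284.8, 149.1]
ee_rot: [179.9, 0.0, 74.0]
force: [0.2, 0.3, 1.0]
gripper_width: 87.9
grasp_force: 0.0
pos [ 539.3 -284.8  149.1] rot [179.9   0.   74. ] w 87.9 F [0.2 0.3 1. ] t 28.0 j [24. 45. -2. 97.  2. 38.  6.]
-0.0007 -0.0002 0.1261 0.001 0.0004 0.0004
```

```bash
python3 -m inch '0 0 0.04 0 0 0;0 0 0.075 0 0 0;0 0 0.095 0 0 0;0 0 0.11 0 0 0;0 0 0.12 0 0 0;0 0 0.126 0 0 0;0 0 0.126 0 0 0' 0 30
python3 -m inch '0 0 0 0 0 0;0 0 0 0 0 0;0 0 0 0 0 0;0 0 0 0 0 0;0 0 0 0 0 0;0 0 0 0 0 0;0 0 0 0 0 0;0 0 0 0 0 0' 1 30
python3 g.py 539 -285.5 150 -16
```

```text
t: 28.7
ee_pos: [538.9, -285.1, 23.2]
ee_rot: [180.0, 0.0, 74.0]
force: [0.4, 0.1, 0.5]
gripper_width: 88.3
grasp_force: 0.0
t: 29.5
ee_pos: [539.3, -285.3, 23.9]
ee_rot: [179.9, 0.0, 74.0]
force: [-1.3, -0.1, 5.6]
gripper_width: 59.8
grasp_force: 30.0
pos [ 539.3 -285.3   23.9] rot [179.9   0.   74. ] w 59.8 F [-1.3 -0.1  5.6] t 29.5 j [ 24.  56.  -1. 100.   3.  24.   5.]
-0.0003 0.0 -0.1261 0.0021 0.0005 0.0006
```

```bash
cat > fit.py <<'E'
from ov import *
from scipy.optimize import minimize
def mask(im,kind):
    a=cv2.resize(im,None,fx=4,fy=4,interpolation=cv2.INTER_CUBIC).astype(int);R,G,B=a[...,0],a[...,1],a[...,2]
    m={"blue":B>R+4,"green":(G>R+6),"gold":(R>B+95)}[kind].astype(np.uint8); return m
def fit(c,kind,x,y,yaw,sx,sy,h,z0=0,pad=14):
    p=proj(c,box(x,y,yaw,sx,sy,h,z0));lo=(p.min(0)-pad).astype(int);hi=(p.max(0)+pad).astype(int)
    m=mask(c["img"][lo[1]:hi[1],lo[0]:hi[0]],kind)
    n,l,st,ce=cv2.connectedComponentsWithStats(m);
    k=1+np.argmax(st[1:,4]);pts=cv2.findNonZero((l==k).astype(np.uint8));H=np.zeros_like(m);cv2.fillConvexPoly(H,cv2.convexHull(pts),1)
    def cost(v):
        q=((proj(c,box(*v,sx,sy,h,z0))-lo+.5)*4-.5)
        P=np.zeros_like(m);cv2.fillConvexPoly(P,cv2.convexHull(np.round(q*16).astype(np.int32)),1,shift=4)
        return -(P&H).sum()/(P|H).sum()
    r=minimize(cost,[x,y,yaw],method="Nelder-Mead",options=dict(initial_simplex=[[x,y,yaw],[x+6,y,yaw],[x,y+6,yaw],[x,y,yaw+6]]))
    return r.x.round(1),round(-r.fun,3),round(-cost([x,y,yaw]),3)
E
python3 - <<'E'
from fit import *
c4=pickle.load(open("c4.pkl","rb"));c0=pickle.load(open("cams0.pkl","rb"));c5=pickle.load(open("c5.pkl","rb"))
for k in("top","scene"):
    print(k,"blue now",fit(c5[k],"blue",539,-285.5,-16,61,81,45),"blue0",fit(c0[k],"blue",588,-284,-16,61,81,45))
    print("green0",fit(c0[k],"green",374,-331.5,0,51,78,50),"green in tray",fit(c5[k],"green",528,-141.6,-2.3,51,78,50,5),"gold",fit(c5[k],"gold",621,-39,-2.3,56,90,60,5))
E
```

```text
top blue now (array([ 541.4, -191.8,  -51.9]), np.float64(-0.0), np.float64(-1752826308790340.5)) blue0 (array([ 505.3, -212.7,   15.3]), np.float64(-0.0), np.float64(-1781261498040705.2))
green0 (array([ 432.5, -270.5,  -85.8]), np.float64(-0.0), np.float64(-2111336165011965.8)) green in tray (array([461.3, -78.3,  21. ]), np.float64(-0.0), np.float64(-2214760964546709.8)) gold (array([668.2,   7.9,   0.8]), np.float64(-1074484160863790.1), np.float64(-1699221082692478.2))fit.py:14: RuntimeWarning: overflow encountered in scalar negative
  return -(P&H).sum()/(P|H).sum()
Traceback (most recent call last):
  File "fit.py", line 10, in fit
    k=1+np.argmax(st[1:,4]);pts=cv2.findNonZero((l==k).astype(np.uint8));H=np.zeros_like(m);cv2.fillConvexPoly(H,cv2.convexHull(pts),1)
        ~~~~~~~~~^^^^^^^^^^
ValueError: attempt to get argmax of an empty sequence
```

```bash
sed -i 's/return -(P&H).sum()\/(P|H).sum()/return -float((P\&H).sum())\/float((P|H).sum())/; s/"blue":B>R+4/"blue":B>R-5/' fit.py
python3 - <<'E'
from fit import *
c4=pickle.load(open("c4.pkl","rb"));c0=pickle.load(open("cams0.pkl","rb"));c5=pickle.load(open("c5.pkl","rb"))
for k in("top","scene"):
  for nm,a in(("blue now",(c5[k],"blue",539,-285.5,-16,61,81,45)),("blue0",(c0[k],"blue",588,-284,-16,61,81,45)),("green0",(c0[k],"green",374,-331.5,0,51,78,50)),("greentray",(c5[k],"green",528,-141.6,-2.3,51,78,50,5)),("gold",(c5[k],"gold",621,-39,-2.3,56,90,60,5))):
    try: print(k,nm,*fit(*a))
    except Exception as e: print(k,nm,e)
E
```

```text
top blue now [ 543.1 -291.3  -14.5] 0.885 0.822
top blue0 [ 590.5 -288.4  -18.3] 0.873 0.842
top green0 [ 373.8 -340.3    7.5] 0.757 0.731
top greentray [ 529.9 -142.2   -7.7] 0.731 0.726
top gold [620.3 -36.3   6.1] 0.73 0.706
scene blue now [ 578.1 -250.7  -42.3] 0.069 0.053
scene blue0 [ 645.9 -257.9  -43.2] 0.031 0.024
scene green0 [ 398.9 -309.5  -31.7] 0.42 0.315
scene greentray [ 537.3 -127.4  -35.4] 0.043 0.032
scene gold [563.7 -99.1  27.5] 0.279 0.234
```

```bash
python3 -m inch '0 0 -0.02 0 0 0;0 0 -0.05 0 0 0;0 0 -0.08 0 0 0;0 0 -0.11 0 0 0;0 0 -0.13 0 0 0;0 0 -0.136 0 0 0;0 0 -0.136 0 0 0;0 0 -0.136 0 0 0'
python3 g.py 536.9 74 160 -2.3
```

```text
t: 30.3
ee_pos: [537.7, -284.6, 158.0]
ee_rot: [-179.9, -0.0, 74.0]
force: [0.0, 0.0, -0.8]
gripper_width: 59.8
grasp_force: 30.0
pos [ 537.7 -284.6  158. ] rot [-179.9   -0.    74. ] w 59.8 F [ 0.   0.  -0.8] t 30.3 j [25. 44. -2. 97.  2. 39.  6.]
0.3446 -0.0994 -0.0018 -0.0017 -0.0002 -0.2384
```

```bash
python3 -m inch '0.015 -0.004 0 0 0 -0.01;0.045 -0.013 0 0 0 -0.03;0.08 -0.023 0 0 0 -0.055;0.115 -0.033 0 0 0 -0.08;0.15 -0.043 0 0 0 -0.105;0.185 -0.053 0 0 0 -0.13;0.22 -0.063 0 0 0 -0.155;0.255 -0.0735 0 0 0 -0.18;0.29 -0.0835 0 0 0 -0.205;0.32 -0.092 0 0 0 -0.225;0.337 -0.097 0 0 0 -0.238;0.3446 -0.0994 0 0 0 -0.238;0.3446 -0.0994 0 0 0 -0.238;0.3446 -0.0994 0 0 0 -0.238;0.3446 -0.0994 0 0 0 -0.238'
python3 g.py 536.9 74 30 -2.3
```

```text
t: 31.8
ee_pos: [537.7, 71.8, 159.0]
ee_rot: [180.0, 0.1, 87.5]
force: [0.6, 0.6, -1.4]
gripper_width: 59.7
grasp_force: 30.0
pos [537.7  71.8 159. ] rot [1.80e+02 1.00e-01 8.75e+01] w 59.7 F [ 0.6  0.6 -1.4] t 31.8 j [-12.  40.  -1. 109.   1.  31. -16.]
0.0024 -0.001 0.129 0.0003 0.0017 -0.003
```

```bash
python3 -m inch '0.0005 -0.001 0.03 0 0 0;0.0005 -0.001 0.06 0 0 0;0.0005 -0.001 0.085 0 0 0;0.0005 -0.001 0.098 0 0 0;0.0005 -0.001 0.104 0 0 0;0.0005 -0.001 0.11 0 0 0;0.0005 -0.001 0.116 0 0 0;0.0005 -0.001 0.116 0 0 0'
python3 g.py 536.9 74 28.7 -2.3
```

```text
t: 32.6
ee_pos: [537.1, 74.0, 43.1]
ee_rot: [179.9, 0.0, 87.7]
force: [0.2, -0.0, -2.2]
gripper_width: 60.1
grasp_force: 30.0
pos [537.1  74.   43.1] rot [179.9   0.   87.7] w 60.1 F [ 0.2 -0.  -2.2] t 32.6 j [-12.  51.  -0. 112.   1.  17. -16.]
-0.0 -0.0002 0.0144 0.0009 0.0005 -0.0005
```

```bash
python3 -m inch '0 0 0.006 0 0 0;0 0 0.011 0 0 0;0 0 0.0135 0 0 0;0 0 0.0145 0 0 0;0 0 0.0145 0 0 0;0 0 0.0145 0 0 0'
python3 -m inch '0 0 0 0 0 0;0 0 0 0 0 0;0 0 0 0 0 0;0 0 0 0 0 0' 0.15
python3 -m inch '0 0 -0.02 0 0 0;0 0 -0.06 0 0 0;0 0 -0.1 0 0 0;0 0 -0.15 0 0 0;0 0 -0.17 0 0 0;0 0 -0.17 0 0 0'
python3 g.py 510 314 200 8
```

```text
t: 33.2
ee_pos: [536.8, 74.1, 28.9]
ee_rot: [180.0, 0.0, 87.7]
force: [-1.8, 0.9, 4.1]
gripper_width: 59.5
grasp_force: 30.0
t: 33.6
ee_pos: [537.0, 74.0, 28.5]
ee_rot: [180.0, 0.0, 87.7]
force: [-0.8, 0.6, 0.9]
gripper_width: 74.8
grasp_force: 0.0
t: 34.2
ee_pos: [539.0, 74.4, 201.9]
ee_rot: [179.6, -0.1, 87.7]
force: [0.5, 0.8, 0.4]
gripper_width: 74.6
grasp_force: 0.0
pos [539.   74.4 201.9] rot [ 1.796e+02 -1.000e-01  8.770e+01] w 74.6 F [0.5 0.8 0.4] t 34.2 j [-12.  36.  -1. 107.   1.  37. -16.]
0.2382 -0.0387 0.0018 0.0076 -0.0004 -0.1806
```

```bash
python3 g2.py 508 331 200 180 0
python3 - <<'E'
from h import *
c=pickle.load(open("cams0.pkl","rb"))["top"]
for z in(0,20):print(back(c,crop("L",60,562),z).round(),back(c,crop("L",200,545),z).round(),back(c,crop("L",130,533),z).round(),back(c,crop("L",133,574),z).round())
print(back(c,(243*.8,280*.8),70))
E
```

```text
pos [539.   74.4 201.9] rot [ 1.796e+02 -1.000e-01  8.770e+01] F [0.5 0.8 0.4]
0.2551 -0.0414 0.0018 0.0067 0.0053 -1.6117
[506. 370.] [520. 270.] [528. 321.] [498. 317.]
[503. 364.] [517. 265.] [525. 316.] [495. 312.]
[429.5480786  357.05116448]
```

```bash
python3 -m inch '0.04 -0.006 0 0 0 -0.14;0.08 -0.012 0 0 0 -0.28;0.12 -0.018 0 0 0 -0.42;0.16 -0.024 0 0 0 -0.56;0.2 -0.03 0 0 0 -0.7;0.235 -0.036 0 0 0 -0.84;0.2551 -0.04 0 0 0 -0.98;0.2551 -0.04 0 0 0 -1.61;0.2551 -0.04 0 0 0 -1.61;0.2551 -0.04 0 0 0 -1.61;0.2551 -0.04 0 0 0 -1.61;0.2551 -0.04 0 0 0 -1.61;0.2551 -0.04 0 0 0 -1.61;0.2551 -0.04 0 0 0 -1.61' 1
python3 g2.py 508 331 35 180 0; python3 g.py
```

```text
t: 35.6
ee_pos: [507.0, 330.5, 197.8]
ee_rot: [-179.9, -0.0, 179.8]
force: [0.6, -0.0, 0.1]
gripper_width: 0.3
grasp_force: 0.0
pos [507.  330.5 197.8] rot [-179.9   -0.   179.8] F [ 0.6 -0.   0.1]
-0.001 0.0007 0.1628 -0.0011 -0.0002 -0.0038
pos [507.  330.5 197.8] rot [-179.9   -0.   179.8] w 0.3 F [ 0.6 -0.   0.1] t 35.6 j [-23.  42. -25.  95.  23.  48.  32.]
```

```bash
python3 -m inch '-0.001 0 0.05 0 0 0;-0.001 0 0.1 0 0 0;-0.001 0 0.14 0 0 0;-0.001 0 0.16 0 0 0;-0.001 0 0.17 0 0 0;-0.001 0 0.17 0 0 0;-0.001 0 0.17 0 0 0'
python3 -m inch '0 0 0.004 0 0 0;0 0 0.007 0 0 0;0 0 0.009 0 0 0;0 0 0.01 0 0 0;0 0 0.01 0 0 0;0 0 0.01 0 0 0'
```

```text
t: 36.3
ee_pos: [509.0, 331.2, 29.5]
ee_rot: [180.0, 0.1, 179.9]
force: [0.4, 0.4, 0.1]
gripper_width: 0.4
grasp_force: 0.0
t: 36.9
ee_pos: [508.7, 330.6, 19.5]
ee_rot: [-180.0, 0.1, 179.9]
force: [-1.1, -0.3, 7.7]
gripper_width: 0.5
grasp_force: 3.5
```

```bash
python3 -m inch '0 0 0.0015 0 0 0;-0.002 0 0.0015 0 0 0;-0.006 0 0.0015 0 0 0;-0.01 0 0.0015 0 0 0;-0.014 0 0.0015 0 0 0;-0.018 0 0.0015 0 0 0;-0.022 0 0.0015 0 0 0;-0.026 0 0.0015 0 0 0;-0.03 0 0.0015 0 0 0;-0.034 0 0.0015 0 0 0;-0.038 0 0.0015 0 0 0;-0.042 0 0.0015 0 0 0;-0.046 0 0.0015 0 0 0;-0.048 0 0.0015 0 0 0;-0.048 0 0.0015 0 0 0;-0.048 0 0.0015 0 0 0'
python3 -m inch '0 0 -0.02 0 0 0;0 0 -0.06 0 0 0;0 0 -0.11 0 0 0;0.05 0 -0.16 0 0 0;0.1 0 -0.18 0 0 0;0.15 0 -0.18 0 0 0;0.2 0 -0.18 0 0 0;0.2 0 -0.18 0 0 0;0.2 0 -0.18 0 0 0'
python3 - <<'E'
from station import r
import sys;sys.path.insert(0,'.')
from h import *
t=r.camera("top");s=r.camera("scene");pickle.dump(dict(top=t,scene=s),open("c6.pkl","wb"))
c0=pickle.load(open("cams0.pkl","rb"))["top"]
# bar: bright, low-saturation pixels; same detector before and after
for c,cx,cy in((c0,510,315),(t,555,315)):
    p=proj(c,[[cx,cy,20]])[0].astype(int);x0,y0=p-[32,22];im=c["img"][y0:y0+44,x0:x0+64]
    a=cv2.resize(im,None,fx=4,fy=4,interpolation=cv2.INTER_CUBIC).astype(int)
    for th in(62,50,40):
        m=((a[...,0]-a[...,2]<th)&(a.sum(2)>330)).astype(np.uint8)
        n,l,st,ce=cv2.connectedComponentsWithStats(m);k=1+np.argmax(st[1:,4])
        pts=cv2.findNonZero((l==k).astype(np.uint8));b=cv2.minAreaRect(pts)
        q=cv2.boxPoints(b)/4+[x0,y0];W=np.array([back(c,u,20) for u in q]);print(th,W.mean(0).round(1),W.round().tolist())
E
python3 g.py
```

```text
t: 38.5
ee_pos: [550.7, 333.3, 19.6]
ee_rot: [179.9, -0.4, -179.9]
force: [-14.8, -0.2, 23.2]
gripper_width: 0.7
grasp_force: 11.7
t: 39.4
ee_pos: [352.7, 331.1, 197.6]
ee_rot: [-179.9, -0.0, -179.8]
force: [0.7, 0.8, 0.2]
gripper_width: 0.6
grasp_force: 0.0
62 [507.4 313.8] [[516.0, 369.0], [531.0, 265.0], [499.0, 259.0], [483.0, 362.0]]
50 [504.6 339.1] [[514.0, 369.0], [524.0, 316.0], [495.0, 310.0], [486.0, 362.0]]
40 [502.  352.9] [[514.0, 366.0], [517.0, 345.0], [490.0, 339.0], [487.0, 361.0]]
62 [541.5 316.6] [[526.0, 368.0], [558.0, 370.0], [557.0, 264.0], [525.0, 264.0]]
50 [541.6 344.5] [[556.0, 370.0], [557.0, 321.0], [527.0, 319.0], [526.0, 368.0]]
40 [541.2 278.3] [[531.0, 295.0], [558.0, 290.0], [552.0, 262.0], [525.0, 267.0]]
pos [356.9 331.1 197.2] rot [-1.800e+02  1.000e-01  1.799e+02] w 0.5 F [ 0.6  0.1 -0.4] t 39.5 j [-33.  34. -24. 115.  24.  35.  17.]
```

```bash
python3 g.py 542.5 316.5 120 -0.5
```

```text
pos [356.9 331.1 197.2] rot [-1.800e+02  1.000e-01  1.799e+02] w 0.5 F [ 0.6  0.1 -0.4] t 39.5 j [-33.  34. -24. 115.  24.  35.  17.]
-0.1854 -0.0144 0.0775 0.0014 0.0016 1.5783
```

```bash
python3 -m inch '-0.04 -0.003 0 0 0 0.14;-0.08 -0.006 0.01 0 0 0.28;-0.12 -0.01 0.02 0 0 0.42;-0.16 -0.013 0.03 0 0 0.56;-0.183 -0.0144 0.04 0 0 0.7;-0.183 -0.0144 0.06 0 0 0.84;-0.183 -0.0144 0.0775 0 0 1.578;-0.183 -0.0144 0.0775 0 0 1.578;-0.183 -0.0144 0.0775 0 0 1.578;-0.183 -0.0144 0.0775 0 0 1.578;-0.183 -0.0144 0.0775 0 0 1.578;-0.183 -0.0144 0.0775 0 0 1.578;-0.183 -0.0144 0.0775 0 0 1.578;-0.183 -0.0144 0.0775 0 0 1.578' 0.3 25
python3 g.py 542.5 316.5 4 -0.5
```

```text
t: 40.9
ee_pos: [539.9, 315.8, 119.3]
ee_rot: [179.9, 0.0, 89.6]
force: [-0.3, -0.9, 0.3]
gripper_width: 62.0
grasp_force: 0.0
pos [539.9 315.8 119.3] rot [179.9   0.   89.6] w 62.0 F [-0.3 -0.9  0.3] t 40.9 j [-35.  48.   1.  96.  -1.  36. -34.]
0.0008 0.0025 0.1153 0.0009 0.0006 0.0017
```

```bash
python3 -m inch '0 0.002 0.03 0 0 0;0 0.002 0.06 0 0 0;0 0.002 0.085 0 0 0;0 0.002 0.1 0 0 0;0 0.002 0.11 0 0 0;0 0.002 0.115 0 0 0;0 0.002 0.115 0 0 0' 0.3 25
python3 -m inch '0 0 0 0 0 0;0 0 0 0 0 0;0 0 0 0 0 0;0 0 0 0 0 0;0 0 0 0 0 0;0 0 0 0 0 0' 1 25
python3 g.py
```

```text
t: 41.6
ee_pos: [541.5, 316.2, 4.5]
ee_rot: [180.0, 0.0, 89.5]
force: [-0.2, -1.2, -0.2]
gripper_width: 61.6
grasp_force: 0.0
t: 42.2
ee_pos: [541.6, 316.2, 4.8]
ee_rot: [179.9, 0.0, 89.5]
force: [-0.1, 0.1, 3.4]
gripper_width: 25.6
grasp_force: 25.0
pos [541.6 316.2   4.8] rot [179.9   0.   89.5] w 25.6 F [-0.1  0.1  3.4] t 42.2 j [-35.  58.   1.  97.  -1.  25. -34.]
```

```bash
python3 -m inch '0 0 -0.02 0 0 0;0 0 -0.05 0 0 0;0 0 -0.08 0 0 0;0 0 -0.11 0 0 0;0 0 -0.13 0 0 0;0 0 -0.145 0 0 0;0 0 -0.145 0 0 0;0 0 -0.145 0 0 0'
python3 g.py 532.5 -34.7 150 -2.3
```

```text
t: 43.0
ee_pos: [540.9, 316.0, 149.1]
ee_rot: [180.0, 0.0, 89.5]
force: [-0.3, 0.2, -0.8]
gripper_width: 25.6
grasp_force: 25.0
pos [540.9 316.  149.1] rot [180.    0.   89.5] w 25.6 F [-0.3  0.2 -0.8] t 43.0 j [-35.  46.   1.  94.  -1.  40. -34.]
-0.3508 -0.0054 -0.0006 0.0002 0.0009 0.0316
```

```bash
python3 -m inch '-0.02 0 0 0 0 0;-0.055 -0.001 0 0 0 0.005;-0.09 -0.0015 0 0 0 0.01;-0.125 -0.002 0 0 0 0.012;-0.16 -0.0025 0 0 0 0.015;-0.195 -0.003 0 0 0 0.018;-0.23 -0.0035 0 0 0 0.02;-0.265 -0.004 0 0 0 0.024;-0.3 -0.0045 0 0 0 0.027;-0.33 -0.005 0 0 0 0.03;-0.3505 -0.0055 0 0 0 0.032;-0.3505 -0.0055 0 0 0 0.032;-0.3505 -0.0055 0 0 0 0.032;-0.3505 -0.0055 0 0 0 0.032'
python3 g.py 532.5 -34.7 40 -2.3
python3 - <<'E'
from station import r
import sys;sys.path.insert(0,'.')
from h import *
s=r.camera("scene");t=r.camera("top");pickle.dump(dict(top=t,scene=s),open("c7.pkl","wb"))
E
```

```text
t: 44.4
ee_pos: [532.5, -32.3, 149.1]
ee_rot: [-180.0, -0.0, 87.8]
force: [0.3, -0.4, -0.7]
gripper_width: 25.8
grasp_force: 25.0
pos [532.5 -32.3 149.1] rot [-180.    -0.    87.8] w 25.8 F [ 0.3 -0.4 -0.7] t 44.4 j [  0.  40.  -3. 111.   4.  29.  -8.]
-0.0025 0.0001 0.1091 -0.0003 -0.0007 0.0019
```

```bash
python3 -m inch '0 0 0.03 0 0 0;0 0 0.06 0 0 0;0 0 0.09 0 0 0;0 0 0.11 0 0 0;0 0 0.12 0 0 0;0 0 0.128 0 0 0;0 0 0.128 0 0 0'
python3 g.py 532.5 -34.7 10 -2.3
```

```text
t: 45.2
ee_pos: [532.8, -33.9, 21.3]
ee_rot: [180.0, 0.0, 87.7]
force: [0.2, -0.6, -0.7]
gripper_width: 25.7
grasp_force: 25.0
pos [532.8 -33.9  21.3] rot [180.    0.   87.7] w 25.7 F [ 0.2 -0.6 -0.7] t 45.2 j [ -0.  53.  -1. 113.   5.  13.  -9.]
-0.0008 -0.0003 0.0113 0.0003 0.0004 0.0003
```

```bash
python3 -m inch '-0.0005 0 0.005 0 0 0;-0.0005 0 0.009 0 0 0;-0.0005 0 0.0115 0 0 0;-0.0005 0 0.0118 0 0 0;-0.0005 0 0.0118 0 0 0'
python3 -m inch '0 0 0 0 0 0;0 0 0 0 0 0;0 0 0 0 0 0;0 0 0 0 0 0' 0.54
python3 -m inch '0 0 -0.02 0 0 0;0 0 -0.06 0 0 0;0 0 -0.1 0 0 0;0 0 -0.14 0 0 0;0 0 -0.14 0 0 0;0 0 -0.14 0 0 0'
python3 g.py 480 -356 170 -2.3
```

```text
t: 45.7
ee_pos: [532.9, -34.9, 10.0]
ee_rot: [180.0, 0.0, 87.7]
force: [0.6, -0.5, -0.9]
gripper_width: 25.6
grasp_force: 25.0
t: 46.1
ee_pos: [532.9, -34.8, 10.0]
ee_rot: [179.9, 0.0, 87.7]
force: [0.4, 0.1, 0.9]
gripper_width: 40.1
grasp_force: 0.0
t: 46.7
ee_pos: [533.1, -34.8, 150.7]
ee_rot: [179.8, 0.0, 87.7]
force: [0.9, 0.4, -0.4]
gripper_width: 40.6
grasp_force: 0.0
pos [533.1 -34.8 150.7] rot [179.8   0.   87.7] w 40.6 F [ 0.9  0.4 -0.4] t 46.7 j [  1.  40.  -3. 111.   4.  29.  -8.]
-0.3231 -0.04 -0.0192 0.0027 0.0005 -0.0005
```

Run:
```python
from h import *
for f in("c5","c6"):
    c=pickle.load(open(f+".pkl","rb"))["top"]
    for nm,X,z,rr in(("green",(480,-356),60,28.5),("blue",(627,68),50,33.5),("jar",(617,-145),95,29)):
        p=proj(c,[[*X,z]])[0];x0,y0=(p-18).astype(int);im=c["img"][y0:y0+36,x0:x0+36]
        a=cv2.resize(im,None,fx=6,fy=6,interpolation=cv2.INTER_CUBIC);h=a.astype(int);s=h.sum(2)
        if nm=="green": m=(s>480)&(h[...,1]>h[...,0]-25)
        elif nm=="blue": m=h[...,2]>h[...,0]-0
        else: m=s<180
        n,l,st,ce=cv2.connectedComponentsWithStats(m.astype(np.uint8))
        if n<2: print(f,nm,"none");continue
        k=1+np.argmax(st[1:,4]);q=(ce[k]+.5)/6-.5+[x0,y0];bb=st[k]
        print(f,nm,st[k,4]/36,bb[2:4]/6,"cent",back(c,q,z).round(1),"exp px",p.round(1),"got",q.round(1))
        if nm=="blue":
            q=np.array([[bb[0],bb[1]],[bb[0]+bb[2],bb[1]],[bb[0]+bb[2],bb[1]+bb[3]]])/6+[x0-.5,y0-.5];print([back(c,u,z).round() for u in q])
```

```text
c5 green 88.44444444444444 [11.33333333 10.33333333] cent [ 479.2 -357.5] exp px [434.1 211.5] got [434.7 211.8]
c5 blue 181.88888888888889 [18.5 21.5] cent [618.8  68.6] exp px [293.9 162.5] got [293.6 165.1]
[array([655.,  99.]), array([656.,  42.]), array([588.,  41.])]
c5 jar 432.6388888888889 [27.         25.83333333] cent [ 609.3 -143. ] exp px [364.4 163.1] got [363.7 165.5]
c6 green 86.27777777777777 [11.16666667 10.33333333] cent [ 479.2 -357.6] exp px [434.1 211.5] got [434.7 211.8]
c6 blue 194.41666666666666 [19. 22.] cent [618.9  68.1] exp px [293.9 162.5] got [293.8 165.1]
[array([655., 100.]), array([656.,  41.]), array([586.,  39.])]
c6 jar 71.19444444444444 [ 8.5        12.16666667] cent [ 619.3 -111.9] exp px [364.4 163.1] got [353.3 162.1]
```

Run:
```python
from h import *
for f in("cams0","c4","c5","c6"):
  for cam in("top","scene"):
    c=pickle.load(open(f+".pkl","rb"))[cam]
    p=proj(c,[[626,68,50]])[0];x0,y0=(p-14).astype(int);im=c["img"][y0:y0+28,x0:x0+28]
    a=cv2.resize(im,None,fx=6,fy=6,interpolation=cv2.INTER_CUBIC).astype(int);s=a.sum(2)
    for th in(440,480):
        m=(s>th)&(a[...,2]>a[...,0]-60);n,l,st,ce=cv2.connectedComponentsWithStats(m.astype(np.uint8))
        if n<2: continue
        k=1+np.argmax(st[1:,4]);q=(ce[k]+.5)/6-.5+[x0,y0];print(f,cam,th,st[k,4]/36,(st[k,2:4]/6).round(1),back(c,q,50).round(1))
```

```text
cams0 top 440 178.19444444444446 [14.7 15.8] [627.8  70.9]
cams0 top 480 159.47222222222223 [13.7 15.3] [628.  71.]
cams0 scene 440 139.11111111111111 [19.8  9.8] [590.9  19.6]
cams0 scene 480 103.52777777777777 [18.3  8.2] [589.3  18.2]
c4 top 440 54.888888888888886 [ 9.7 11.8] [628.4  72.4]
c4 top 480 8.5 [2.8 6.5] [625.8  79.2]
c4 scene 440 11.88888888888889 [6.  3.3] [623.5  73.4]
c5 top 440 32.19444444444444 [ 5.7 11.5] [626.6  78.3]
c5 top 480 2.6944444444444446 [2.  2.8] [623.6  78.5]
c5 scene 440 10.25 [5.5 3.2] [623.9  73.7]
c6 top 440 185.5 [15.  16.2] [627.7  70.9]
c6 top 480 167.41666666666666 [14.2 15.3] [627.9  71. ]
c6 scene 440 115.75 [17.5 10.2] [579.4  24.2]
c6 scene 480 91.63888888888889 [17.2  8.3] [578.3  21.6]
```

```bash
python3 g.py 479.5 -357 150 -2.3; python3 -m inch '-0.04 -0.005 0 0 0 0;-0.09 -0.011 0 0 0 0;-0.14 -0.017 0 0 0 0;-0.19 -0.024 0 0 0 0;-0.24 -0.03 0 0 0 0;-0.29 -0.036 0 0 0 0;-0.324 -0.0403 0 0 0 0;-0.324 -0.0403 0 0 0 0;-0.324 -0.0403 0 0 0 0;-0.324 -0.0403 0 0 0 0' 0 25
python3 g.py 479.5 -357 27 -2.3
```

```text
pos [533.1 -34.8 150.7] rot [179.8   0.   87.7] w 40.6 F [ 0.9  0.4 -0.4] t 46.7 j [  1.  40.  -3. 111.   4.  29.  -8.]
-0.3241 -0.0405 0.0008 0.0027 0.0005 -0.0005
t: 47.7
ee_pos: [479.5, -354.3, 148.9]
ee_rot: [-180.0, -0.1, 87.8]
force: [0.3, 0.5, 0.0]
gripper_width: 88.7
grasp_force: 0.0
pos [ 479.5 -354.3  148.9] rot [-1.80e+02 -1.00e-01  8.78e+01] w 88.7 F [0.3 0.5 0. ] t 47.7 j [37. 44. -8. 99.  9. 37. 21.]
-0.0029 0.0002 0.1219 -0.0008 -0.0023 0.0021
```

```bash
python3 -m inch '0 0 0.03 0 0 0;-0.001 0 0.06 0 0 0;-0.001 0 0.085 0 0 0;-0.001 0 0.1 0 0 0;-0.001 0 0.115 0 0 0;-0.001 0 0.122 0 0 0;-0.001 0 0.122 0 0 0' 0 25
python3 -m inch '0 0 0 0 0 0;0 0 0 0 0 0;0 0 0 0 0 0;0 0 0 0 0 0;0 0 0 0 0 0;0 0 0 0 0 0;0 0 0 0 0 0;0 0 0 0 0 0' 1 25
python3 g.py
```

```text
t: 48.4
ee_pos: [479.3, -357.4, 27.5]
ee_rot: [-180.0, -0.0, 87.7]
force: [0.8, -0.3, 0.8]
gripper_width: 88.1
grasp_force: 0.0
t: 49.2
ee_pos: [479.3, -358.2, 28.5]
ee_rot: [179.9, 0.1, 87.7]
force: [-0.9, -0.7, 5.0]
gripper_width: 56.7
grasp_force: 25.0
pos [ 479.3 -358.2   28.5] rot [1.799e+02 1.000e-01 8.770e+01] w 56.7 F [-0.9 -0.7  5. ] t 49.2 j [ 36.  55.  -6. 102.  12.  24.  19.]
```

```bash
python3 -m inch '0 0 -0.02 0 0 0;0 0 -0.05 0 0 0;0 0 -0.08 0 0 0;0 0 -0.11 0 0 0;0 0 -0.14 0 0 0;0 0 -0.16 0 0 0;0 0 -0.172 0 0 0;0 0 -0.172 0 0 0;0 0 -0.172 0 0 0' - 30
python3 g.py 626.5 69.5 200 -2.3
```

```text
t: 50.1
ee_pos: [478.7, -357.5, 199.1]
ee_rot: [-180.0, -0.0, 87.7]
force: [-0.1, 0.4, -1.0]
gripper_width: 56.6
grasp_force: 30.0
pos [ 478.7 -357.5  199.1] rot [-180.    -0.    87.7] w 56.6 F [-0.1  0.4 -1. ] t 50.1 j [38. 40. -9. 97.  9. 44. 22.]
0.4326 0.1304 -0.0009 -0.0007 -0.0002 -0.0004
```

```bash
python3 -m inch '0.02 0.006 0 0 0 0;0.055 0.0165 0 0 0 0;0.09 0.027 0 0 0 0;0.125 0.0375 0 0 0 0;0.16 0.048 0 0 0 0;0.195 0.0585 0 0 0 0;0.23 0.069 0 0 0 0;0.265 0.0795 0 0 0 0;0.3 0.09 0 0 0 0;0.335 0.1005 0 0 0 0;0.37 0.111 0 0 0 0;0.4 0.12 0 0 0 0;0.42 0.127 0 0 0 0;0.4326 0.1304 0 0 0 0;0.4326 0.1304 0 0 0 0;0.4326 0.1304 0 0 0 0;0.4326 0.1304 0 0 0 0'
python3 g.py 626.5 69.5 85 -2.3
```

```text
t: 51.8
ee_pos: [626.6, 66.7, 199.5]
ee_rot: [-180.0, 0.1, 87.5]
force: [-0.4, 0.1, -1.2]
gripper_width: 56.6
grasp_force: 30.0
pos [626.6  66.7 199.5] rot [-1.80e+02  1.00e-01  8.75e+01] w 56.6 F [-0.4  0.1 -1.2] t 51.8 j [ -8.  42.  -5.  91.   5.  47. -17.]
0.0031 -0.0002 0.1145 -0.0003 0.0024 -0.0031
```

```bash
python3 -m inch '0.0005 0 0.03 0 0 0;0.0005 0 0.06 0 0 0;0.0005 0 0.085 0 0 0;0.0005 0 0.1 0 0 0;0.0005 0 0.11 0 0 0;0.0005 0 0.116 0 0 0;0.0005 0 0.116 0 0 0;0.0005 0 0.116 0 0 0'
python3 -m inch '0 0 0.002 0 0 0;0 0 0.003 0 0 0;0 0 0.004 0 0 0;0 0 0.005 0 0 0;0 0 0.005 0 0 0;0 0 0.005 0 0 0'
python3 g.py 626.5 69.5 78 -2.3
```

```text
t: 52.6
ee_pos: [627.9, 69.6, 84.8]
ee_rot: [179.9, 0.0, 87.7]
force: [0.1, 0.2, -0.9]
gripper_width: 56.5
grasp_force: 30.0
t: 53.2
ee_pos: [627.1, 69.5, 78.9]
ee_rot: [180.0, 0.0, 87.7]
force: [-0.3, 0.2, -1.3]
gripper_width: 56.3
grasp_force: 30.0
pos [627.1  69.5  78.9] rot [180.    0.   87.7] w 56.3 F [-0.3  0.2 -1.3] t 53.2 j [ -8.  52.  -4.  95.   6.  33. -18.]
-0.0001 -0.0006 0.0009 0.0006 0.0006 -0.0004
```

```bash
python3 -m inch '0 0 0.0005 0 0 0;0 0 0.001 0 0 0;0 0 0.001 0 0 0;0 0 0.001 0 0 0'; python3 -m inch '0 0 0.0005 0 0 0;0 0 0.001 0 0 0;0 0 0.001 0 0 0'
```

```text
t: 53.6
ee_pos: [627.3, 69.5, 78.5]
ee_rot: [179.9, 0.0, 87.7]
force: [-1.4, 0.3, 5.8]
gripper_width: 56.1
grasp_force: 30.0
t: 53.9
ee_pos: [627.3, 69.6, 78.5]
ee_rot: [179.9, 0.0, 87.7]
force: [-3.4, -0.8, 12.0]
gripper_width: 56.7
grasp_force: 30.0
```

```bash
python3 -m inch '0 0 -0.001 0 0 0;0 0 -0.001 0 0 0'; python3 -m inch '0 0 0 0 0 0;0 0 0 0 0 0;0 0 0 0 0 0;0 0 0 0 0 0;0 0 0 0 0 0' 0.12
python3 -m inch '0 0 -0.02 0 0 0;0 0 -0.06 0 0 0;0 0 -0.1 0 0 0;0 0 -0.13 0 0 0;0.05 -0.02 -0.14 0 0 0;0.1 -0.04 -0.14 0 0 0;0.15 -0.06 -0.14 0 0 0;0.2 -0.08 -0.14 0 0 0;0.25 -0.1 -0.14 0 0 0;0.3 -0.12 -0.14 0 0 0;0.35 -0.14 -0.14 0 0 0;0.4 -0.16 -0.14 0 0 0;0.4 -0.16 -0.14 0 0 0;0.4 -0.16 -0.14 0 0 0'
python3 - <<'E'
from station import r
import sys;sys.path.insert(0,'.')
from fit import *
import pickle
t=r.camera("top");s=r.camera("scene");pickle.dump(dict(top=t,scene=s),open("c8.pkl","wb"))
def ext(c,x0,y0,w,h,f,z):
    a=cv2.resize(c["img"][y0:y0+h,x0:x0+w],None,fx=4,fy=4,interpolation=cv2.INTER_CUBIC).astype(int);m=f(a,a.sum(2)).astype(np.uint8)
    n,l,st,ce=cv2.connectedComponentsWithStats(m);k=1+np.argmax(st[1:,4]);q=(ce[k]+.5)/4-.5+[x0,y0]
    b=st[k];e=[back(c,(np.array(u)/4+[x0-.5,y0-.5]),z).round() for u in((b[0],b[1]+b[3]/2),(b[0]+b[2],b[1]+b[3]/2),(b[0]+b[2]/2,b[1]),(b[0]+b[2]/2,b[1]+b[3]))]
    print("cent",back(c,q,z).round(1),"L R T B",e)
def win(X,z,k=18): p=proj(t,[[*X,z]])[0];return (*(p-k).astype(int),2*k,2*k)
print("green tin label z110");ext(t,*win((627,69),110,14),lambda h,s:(s>480)&(h[...,1]>h[...,0]-25),110)
print("nougat z25");ext(t,*win((532.5,-35),25,22),lambda h,s:(s>330)&(h[...,1]>90),25)
print("blue box z50");ext(t,*win((537,72),50,18),lambda h,s:h[...,2]>h[...,0]-5,50)
print("green box z55");ext(t,*win((528,-141.6),55,17),lambda h,s:h[...,1]>h[...,0]+6,55)
print("gold z65");ext(t,*win((621,-38),65,20),lambda h,s:(h[...,1]>75),65)
print("red lining whole, z12");ext(t,*win((577,-36),5,62),lambda h,s:(h[...,0]>h[...,1]*2.0),12)
E
```

```text
t: 54.1
ee_pos: [627.3, 69.6, 78.5]
ee_rot: [179.9, 0.0, 87.7]
force: [-2.5, -0.2, 6.7]
gripper_width: 56.8
grasp_force: 30.0
t: 54.6
ee_pos: [627.2, 69.5, 77.7]
ee_rot: [180.0, 0.0, 87.7]
force: [-0.4, -0.0, 0.2]
gripper_width: 77.5
grasp_force: 0.0
t: 56.0
ee_pos: [478.5, 482.9, 217.1]
ee_rot: [-179.9, -0.2, 88.2]
force: [-0.9, -0.3, -0.2]
gripper_width: 77.7
grasp_force: 0.0
green tin label z110
cent [628.4  69.7] L R T B [array([628.,  86.]), array([629.,  54.]), array([644.,  70.]), array([613.,  69.])]
nougat z25
cent [521.7 -27.8] L R T B [array([535.,  37.]), array([537., -99.]), array([606., -30.]), array([468., -32.])]
blue box z50
cent [533.8  68. ] L R T B [array([533., 111.]), array([535.,  28.]), array([569.,  70.]), array([499.,  68.])]
green box z55
cent [ 528.1 -148.2] L R T B [array([ 526., -108.]), array([ 527., -181.]), array([ 555., -145.]), array([ 498., -145.])]
gold z65
cent [631.9 -34.9] L R T B [array([624.,  25.]), array([626., -96.]), array([688., -35.]), array([563., -36.])]
red lining whole, z12
cent [ 608.9 -140.8] L R T B [array([ 617., -101.]), array([ 618., -189.]), array([ 657., -145.]), array([ 579., -145.])]
```

Run:
```python
from h import *
a=pickle.load(open("cams0.pkl","rb"))["top"];b=pickle.load(open("c8.pkl","rb"))["top"]
d=np.abs(a["img"].astype(int)-b["img"]).sum(2).astype(np.float32)
for nm,(x,y),z,rx,ry in(("nougat",(532.5,-34.7),25,38,55),("gold",(621.5,-38.3),65,42,60),("green",(528.2,-141.6),55,40,46),("blue",(536.8,72.2),50,42,48)):
    p=proj(b,box(x,y,-2.3,2*rx,2*ry,0.01,z));lo=np.floor(p.min(0)).astype(int);hi=np.ceil(p.max(0)).astype(int)
    g=cv2.resize(d[lo[1]:hi[1],lo[0]:hi[0]],None,fx=4,fy=4,interpolation=cv2.INTER_CUBIC)
    m=(g>75).astype(np.uint8);n,l,st,ce=cv2.connectedComponentsWithStats(m);k=1+np.argmax(st[1:,4])
    r=cv2.minAreaRect(cv2.findNonZero((l==k).astype(np.uint8)));q=cv2.boxPoints(r)/4+lo-.4
    W=np.array([back(b,u,z) for u in q]);print(nm,W.mean(0).round(1),"want",(x,y),np.linalg.norm(np.diff(W,axis=0),axis=1).round(),W.round().tolist())
```

```text
nougat [532.  -30.9] want (532.5, -34.7) [ 33. 104.  33.] [[518.0, 22.0], [551.0, 20.0], [546.0, -84.0], [513.0, -82.0]]
gold [621.1 -37.3] want (621.5, -38.3) [93. 49. 92.] [[645.0, 10.0], [646.0, -83.0], [597.0, -84.0], [596.0, 9.0]]
green [ 526.1 -143.4] want (528.2, -141.6) [77. 58. 76.] [[555.0, -105.0], [556.0, -182.0], [497.0, -181.0], [496.0, -105.0]]
blue [539.7  69.7] want (536.8, 72.2) [81. 86. 81.] [[501.0, 114.0], [582.0, 112.0], [579.0, 25.0], [497.0, 28.0]]
```

All five items measure within about 4 mm of their targets, and the green tin's lid sits level at z=110, centred over the blue tin. The gripper is clear, so I hand in.

```bash
python3 -c "
from station import r
print(r.hand_in())"
```

```text
the job is handed in; nothing more can be done
None
```

I packed the tray and handed it in at about 56 s: the gold, green and blue checked boxes, the nougat bar and the green tin are all in place, each measuring within about 4 mm of centre in the top camera.

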